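Put a cup in the dry-goods dispenser and hold its shutter open at the mark

ROBOT

A 7-joint arm with a two-finger parallel gripper is mounted at the origin on a cart in front of the work surface, level with it; the furniture and walls round the work are solid. World frame = base frame: x ahead of the robot, y to its left, z up, the work surface at z = 0. Lengths are in m, angles in rad, forces in N, time in s.
With the tool pointing down it reaches from about 0.425 to 0.925 m from the base axis. Payload 6.8 kg.
Tool frame: the origin (TCP) lies at the very end of the fingers, on their centre line; the grasp point (between the pads) lies 19 mm behind it; z points along the fingers, y is the direction in which the jaws open and shut (so a half turn about z gives the same grasp; the last joint's range is limited). The gripper opens to 85 mm and grips with 20 to 120 N. Pads are 22 mm wide; open, the fingers measure 114 mm over their backs; the gripper's body (76 mm by 85 mm) begins 54 mm behind the grasp point. The pads swing forward as they close: fully open they stand 13 mm farther back than shut.
Start: joints at [1.173, 0.477, 0.022, 1.555, -0.011, 1.109, -0.083], TCP at [0.193, -0.647, 0.231] pointing down, gripper open.
Joint ranges: [-2.96, 2.96], [-0.34, 2.1], [-1.41, 1.46], [0.24, 2.44], [-1.37, 4.51], [0.17, 1.92], [-2.96, 2.96]. Speed limits (rad/s): [2.39, 2.39, 3.14, 3.14, 3.14, 3.14, 3.14].

INTERFACE

Orientations are given as a rotation vector (axis times angle).
In Python, from bench import monitor, viewer, job gives the robot as it stands. The module is installed in compiled form; this text tells all that it offers.
- The arm moves only by the tool drive_tool, never from a script. Its argument "commands" is a list of rows, each an object with "linear": the shift along the tool's x, y, z in m, a list of three; "dr": the turn, a rotation vector about the tool's x, y, z in degrees, a list of three; "jaw": the closure, from 0 (fully open) to 1 (shut). A call has 1 to 8 rows; each row shifts and turns the pose as measured when the row begins, along the tool's axes as they then stand; what a row does not reach is not made up. A row lasts 1/8 s, in which the tool goes at most 62.5 mm and 10.7 degrees, less where a joint would pass 70% of its speed; a pose out of reach is approached as far as the arm can. A call is refused whole if a number of a shift passes 0.0625 or a number of a turn 10.7, either way. A call with a gripper value outside its range is refused whole. The fingers move at their own pace and stop on an object; "force" is the grip in N (left out, the last holds). Time passes only in rows, so rows that do not move let the fingers close. It gives the time, the measured TCP pose, the force and the opening at its end, in the units of the state.
- monitor.get_obs(): the state, without advancing time (a new reading comes with each control period).
- viewer.grab_frame(name): name is "side" or "top" or "wrist"; returns the picture (384x512x3 uint8, red, green, blue); there is no depth.
- viewer.calibration(name): a dict with "K" (3x3 intrinsics, pixels), "k1" (the pictures are not rectified: a ray, as slopes to the right and down, at radius r is drawn at 1 + k1 r^2 times it, then the intrinsics apply), "R" (3x3) and "t" (3): a world point X has camera coordinates R X + t. Camera axes: x right, y down, z forward; pixel columns grow to the right and rows downward; lengths in m; the calibration is good to about 2 mm. A picture is of the moment at which its call begins: read the wrist's pose just before it. calibration takes no time and is no camera call; for the wrist camera it gives the pose at the moment of the call.
- job.hand_in(): hands the job in, once; it reports no verdict.
The state is a dict: "clock": time; "joints": joint angles; "qvel": joint speeds; "tau": joint torques, N m; "tcp_pos": TCP position; "orientation": TCP orientation; "contact_force": force on the tool from outside, world axes, zero at the start; "moment": the same for the moment, N m; "grip_width": finger opening in m.
Only numpy, scipy, OpenCV 4.12 (cv2) and the standard library are available. Lean on these libraries where they do the work, as an engineer would, in place of code of your own. Each camera call takes 0.05 s, during which the arm holds its last target.

TASK

Set the ramekin that stands right way up into the round pocket below the lip of the dispenser's chute, rim up and fully seated, and let go of it. Only then take the shutter's upright handle, pull it out against its spring until the pointer lines up with the mark clipped on the rail, and finish while still holding it there, for the spring shuts it as soon as it is let go. Leave the upside-down ramekin, the garlic and the salt mill where they are.

Things in the scene. Friction and masses are not known exactly. Their poses are not given: they have to be found in the camera images.
- ramekin_1: Cream stoneware ramekin standing right way up on the table, on the left. Round, open at the top: 61 mm across the rim, 52 mm across the base, 37 mm high, about 120 g. Origin: centre of its underside; z points up through the rim. Can be gripped from above across its outside.
- ramekin_2: A second ramekin of the same size that stands upside down (rim on the table) on the left; which of the two is nearer changes. Origin: centre of its base, now on top, 37 mm above the table; z points down. To be left alone.
- dispenser: Countertop dry-goods dispenser, fixed, turned up to 0.25 rad. Origin on the table under the machine's middle; x away from its front, y to its left, z up. In its frame (mm): box-shaped housing x -45 to 65, y -60 to 60, 92 high, with a round hopper, lid and knob on it, up to 161 high; in front a flat tray 90 square, 10 high, centred at x -125, with the pocket in it.
- chute_lip (a point): Lower edge of the sloping chute that leaves the housing's front towards the pocket. Chute 41 mm wide, at most 75 mm above the table; its lip ends 42 mm behind the pocket's centre, about 50 mm above the table. It does not overhang the pocket.
- rail_end (a point): Outer end of the rail's top, 78 mm above the table. The rail, a straight 10 x 10 mm bar, leaves the dispenser's right (-y) side in front of the shutter's slide; in the dispenser's frame it runs along x -34 mm from y -56 to -216, carried by a foot at this end.
- pocket (a point): Centre of the pocket's floor, 3 mm above the table. The pocket is a round recess 58 mm wide and 7 mm deep in the 10 mm high tray; the ramekin's base drops in with 3 mm to spare all round. Lower the ramekin straight down, gripped across the dispenser's y direction, with the fingertips 12 mm or more above the table, clear of the tray.
- shutter (a joint): How far the shutter is pulled out, in m: 0 shut (start) to 0.08 at its stop, along the dispenser's -y. A spring pulls it shut with 4.2 N when closed, plus 0.7 N for each cm pulled out; let go, it shuts.
- handle (a point): Grip point on the shutter's handle, 120 mm above the table: an upright bar, 12 mm thick along the pull (y), 30 mm wide across it (x), from 86 to 140 mm above the table, on the end of a flat slide that leaves the housing's right side. In the dispenser's frame at x 0, y -125 mm when shut, 59 mm clear of the housing. Axes as the dispenser's.
- pointer (a point): Tip of the pointer, a 3 mm thick finger that reaches from the foot of the handle over the rail; 84 mm above the table, moves with the shutter. It lies at the same y, in the dispenser's frame, as the handle's middle.
- mark: The mark: a small clip, 10 mm wide, on the rail, with an upright fin 3 mm thick and 18 mm high on the rail's front. Fixed during a run, 30 to 62 mm along the rail from the shut pointer. Origin: on the rail's top at the fin's middle; axes as the dispenser's. The pointer is at the mark when both have the same y in the dispenser's frame; it passes behind the fin, not touching.
- garlic: Garlic bulb, 50 mm across and 48 high, loose on the table at the far left. Origin: centre of its underside. To be left alone.
- salt_mill: Salt shaker, a clear and white cylinder 44 mm across and 90 high, standing loose on the right. Origin: centre of its underside. To be left alone.
There are look-alikes about, which are no part of the job. What is shaped like the ramekin_1 but turquoise or yellow is not meant.

How it is judged:
On the way, in this order (a step that is already met when the one before it is completed fails the run):
1. the upright ramekin is seated in the pocket, rim up and let go, with the shutter still shut (horizontal distance between ramekin_1 and pocket below 0.005 m and angle between ramekin_1's own z axis and vertical below 0.08 rad and z of ramekin_1 in the frame of pocket below 0.003 m and contact force between the fingers and ramekin_1 below 0.05 N and value of joint shutter below 0.006 m), for 0.3 s.
2. the fingers hold the shutter with the pointer at the mark (y of pointer in the frame of mark between -0.005 and 0.005 m and contact force between the fingers and shutter above 2.5 N and velocity of joint shutter between -0.01 and 0.01 m/s), for 0.5 s.
At the end, for the whole second after the job is handed in: Ramekin in the pocket (within 5 mm of centre, underside within 3 mm of the floor, tilt under 0.08 rad), at rest, untouched; fingers still hold the shutter (over 2.5 N), pointer within 5 mm of the mark along the rail, slower than 10 mm/s (all of step 2 and horizontal distance between ramekin_1 and pocket below 0.005 m and angle between ramekin_1's own z axis and vertical below 0.08 rad and z of ramekin_1 in the frame of pocket below 0.003 m and contact force between each of the arm, the fingers and ramekin_1 below 0.05 N and linear speed of ramekin_1 below 0.02 m/s); the arm keeps its last pose, push and grip.
It fails at once if the shutter is pulled out more than 10 mm while the ramekin is not in the pocket (value of joint shutter above 0.01 m and not (horizontal distance between ramekin_1 and pocket below 0.008 m and angle between ramekin_1's own z axis and vertical below 0.2 rad and z of ramekin_1 in the frame of pocket below 0.006 m)).
It fails at once if the upside-down ramekin is moved more than 20 mm (distance of ramekin_2 from where it was at the start of the episode above 0.02 m).
It fails at once if the garlic is moved more than 20 mm (distance of garlic from where it was at the start of the episode above 0.02 m).
It fails at once if the salt mill is moved more than 20 mm (distance of salt_mill from where it was at the start of the episode above 0.02 m).
It also fails if it takes over 48 s, if anything falls off the work surface, if the arm or the gripper's body presses on something with over 40 N, if the wrist force passes 120 N, or if a joint passes its speed limit or range.

## Working session

There is one attempt and no reset: what is moved stays moved. The work goes in short steps, Python scripts to look and compute and a tool call to move; the robot and the scene stay as the last step left them, time stands still between calls to the robot, and variables do not carry over. Pictures are saved under pics/ and viewed, and the job is handed in when it is done.

Besides the shell and the picture viewer there is one more tool, called after "Call:" as name(argument=value, ...) on one line, values as JSON. drive_tool: Moves the arm, as the interface text tells. Its arguments: {"type":"object","properties":{"commands":{"type":"array"},"force":{"type":"number"}},"required":["commands"]}

```bash
mkdir -p pics
cat > h.py <<'E'
import numpy as np, cv2
from bench import monitor, viewer, job
def snap(n,f):
    im=viewer.grab_frame(n); cv2.imwrite('pics/'+f+'.png',im[:,:,::-1]); return im
def ray(n,u,v,cal=None):
    c=cal or viewer.calibration(n); K=np.array(c['K'])
    p=np.array([(u-K[0,2])/K[0,0],(v-K[1,2])/K[1,1]]); q=p.copy()
    for _ in range(30): q=p/(1+c['k1']*(q@q))
    R=np.array(c['R']);t=np.array(c['t'])
    return -R.T@t, R.T@np.array([q[0],q[1],1])
def atz(n,u,v,z,cal=None):
    o,d=ray(n,u,v,cal); return o+d*(z-o[2])/d[2]
def proj(n,X,cal=None):
    c=cal or viewer.calibration(n); K=np.array(c['K'])
    p=np.array(c['R'])@np.array(X)+np.array(c['t']); q=p[:2]/p[2]; q=q*(1+c['k1']*(q@q))
    return np.array([K[0,0]*q[0]+K[0,2],K[1,1]*q[1]+K[1,2]])
E
python3 - <<'E'
from h import *
for n in['side','top','wrist']: snap(n,n+'0'); c=viewer.calibration(n); print(n,c)
print(monitor.get_obs())
E
```

```text
side {'K': array([[382.38384333,   0.        , 255.79441568],
       [  0.        , 382.38384333, 189.77376473],
       [  0.        ,   0.        ,   1.        ]]), 'k1': -0.07780269000315784, 'R': array([[-0.99947879, -0.02124541, -0.02430611],
       [ 0.01015554,  0.50777165, -0.86143184],
       [ 0.03064343, -0.86122969, -0.50729123]]), 't': array([0.46885889, 0.04869388, 1.0432231 ])}
top {'K': array([[404.80330045,   0.        , 259.62656262],
       [  0.        , 404.80330045, 192.55950463],
       [  0.        ,   0.        ,   1.        ]]), 'k1': -0.12989306091372468, 'R': array([[ 0.02510407, -0.99940324,  0.02372663],
       [-0.98738646, -0.02849967, -0.15574255],
       [ 0.15632581, -0.01951758, -0.98751269]]), 't': array([0.03754027, 0.47314617, 0.98044918])}
wrist {'K': array([[277.24182448,   0.        , 254.04639098],
       [  0.        , 277.24182448, 192.91631313],
       [  0.        ,   0.        ,   1.        ]]), 'k1': 0.02236541247125315, 'R': array([[ 0.28479734, -0.95858681, -0.00134351],
       [-0.92094706, -0.27400288,  0.27709011],
       [-0.26598305, -0.07767723, -0.960843  ]]), 't': array([-0.67384219, -0.03584305,  0.37892812])}
{'clock': 0.15, 'joints': array([ 1.17288432,  0.47759096,  0.02233683,  1.55620274, -0.01151712,
        1.10931162, -0.08309222]), 'qvel': array([-0.00030888, -0.00184365, -0.00123675, -0.00212443, -0.00100752,
       -0.00055231,  0.00107481]), 'tau': array([ 3.29884599e-03, -5.96925044e+01,  1.61051307e+00, -2.81489468e+01,
        1.26658397e-02,  6.56034535e-03, -1.96940073e-05]), 'tcp_pos': array([ 0.1927723 , -0.6464159 ,  0.23057091]), 'orientation': array([-3.10731774e+00, -4.53489920e-01,  4.31828908e-04]), 'contact_force': array([-0.89336189,  0.35694619, -0.10411758]), 'moment': array([ 0.00914752,  0.00672033, -0.01884502]), 'grip_width': 0.08575200327813531}
```

View pics/side0.png

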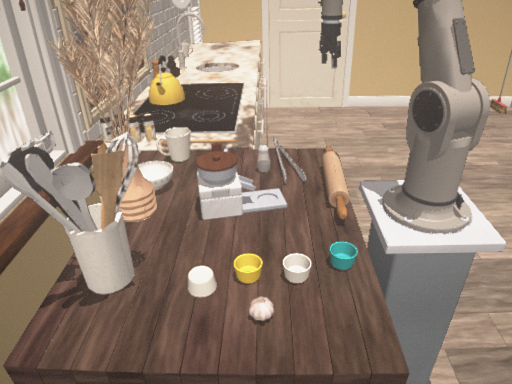

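View pics/top0.png

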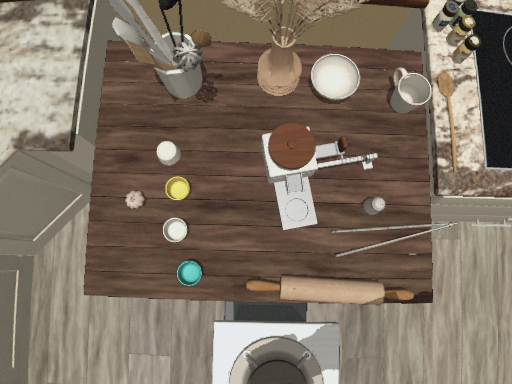

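View pics/wrist0.png

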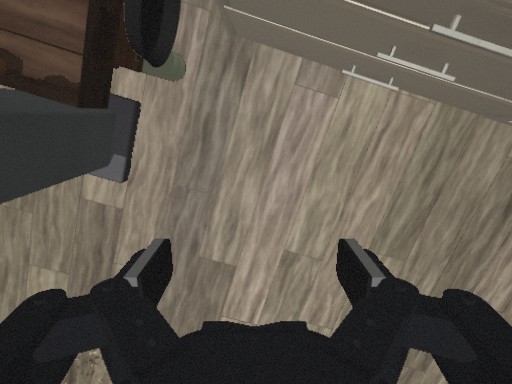

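The upright cream ramekin is at top (175,230) and the inverted one at (168,153). Tray and pocket are near (296,210), the handle near (343,143). Enlarging these.

Run:
```python
import cv2
t=cv2.imread('pics/top0.png'); s=cv2.imread('pics/side0.png')
cv2.imwrite('pics/c1.png',cv2.resize(t[115:240,255:390],None,fx=5.5,fy=4.7,interpolation=2) if 0 else cv2.resize(t[120:235,255:390],None,fx=5,fy=5,interpolation=2))
cv2.imwrite('pics/c2.png',cv2.resize(t[210:250,150:200],None,fx=10,fy=10,interpolation=2))
cv2.imwrite('pics/c3.png',cv2.resize(s[140:225,190:300],None,fx=7,fy=7,interpolation=2))
cv2.imwrite('pics/c4.png',cv2.resize(s[245:295,270:325],None,fx=10,fy=10,interpolation=2))
```

```text
(no output)
```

View pics/c1.png

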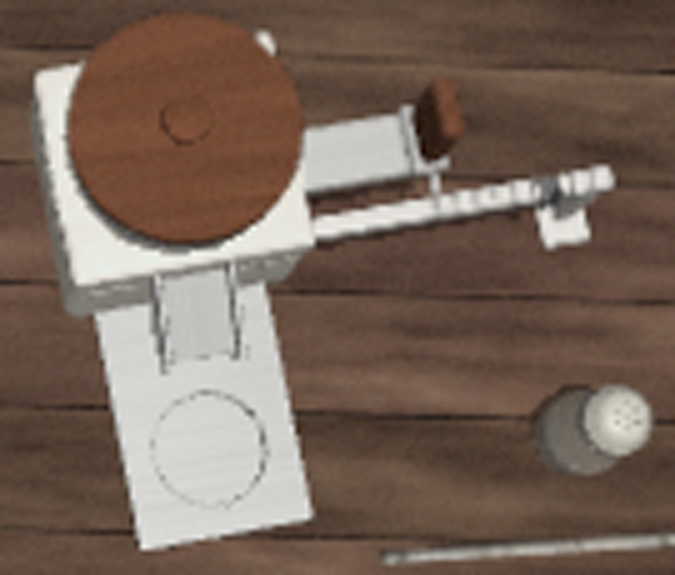

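View pics/c2.png

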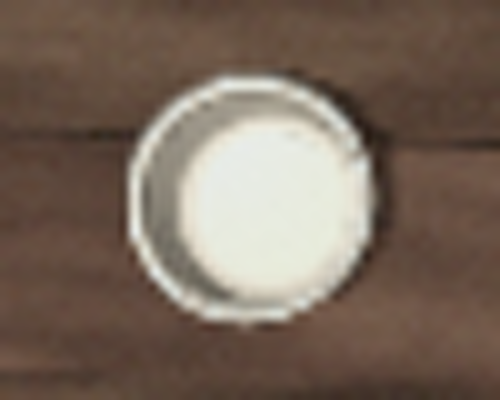

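View pics/c3.png

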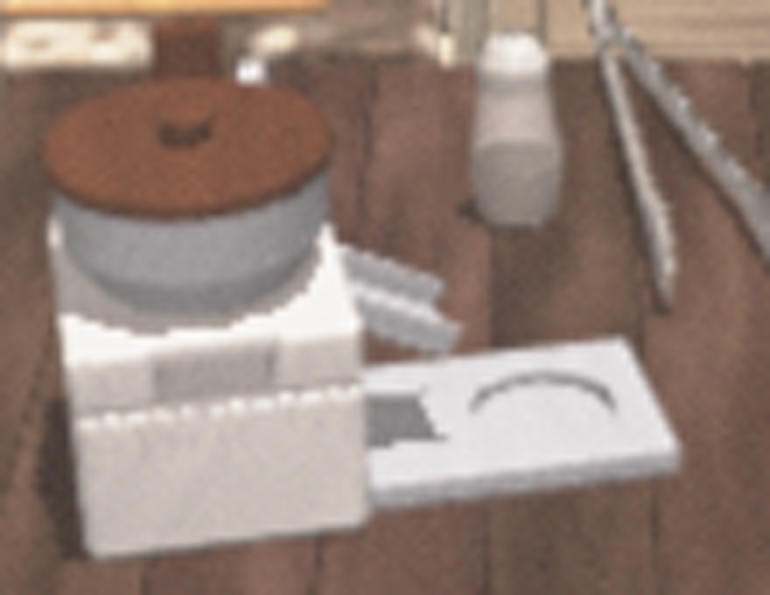

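View pics/c4.png

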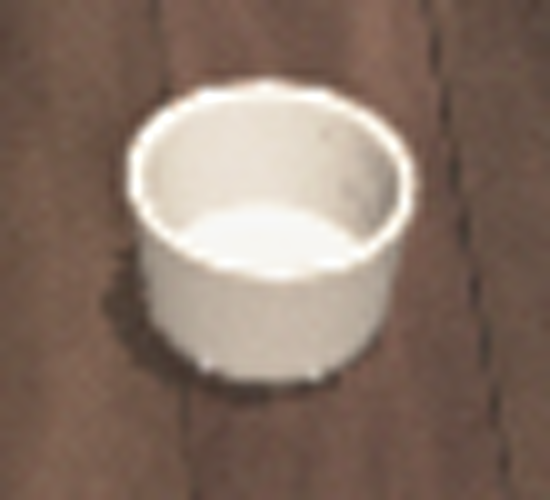

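Run:
```python
from h import *
c=viewer.calibration('top'); s=viewer.calibration('side')
f=lambda x,y:(255+x/5-.4,120+y/5-.4)
print('cam',-c['R'].T@c['t'])
print('ram',atz('top',174.65,229.45,.037,c), atz('side',270+27.2-.45,245+18-.45,.037,s))
P=atz('top',*f(209,449),.01,c); print('pocket',P)
print('pocket side',atz('side',190+543/7-.43,140+405/7-.43,.01,s))
for n,p,z in [('trayBL',(142,550),.01),('trayBR',(312,516),.01),('trayTL',(97,315),.01),('railend',(610,178),.078),('railstart',(313,228),.078),('hTop',(436,122),.14),('hTop2',(450,84),.14),('pointer',(436,195),.084),('fin',(563,190),.08),('hsTL',(36,72),.092),('hsBL',(72,285),.092),('hsBR',(313,243),.092)]:
    print(n,atz('top',*f(*p),z,c))
```

```text
cam [0.31296619 0.07013837 1.04100429]
ram [0.37320923 0.25872917 0.037     ] [0.37559304 0.26368011 0.037     ]
pocket [ 0.43508367 -0.04587999  0.01      ]
pocket side [ 0.43744359 -0.04470986  0.01      ]
trayBL [ 0.3823151  -0.01222884  0.01      ]
trayBR [ 0.4018869  -0.09942745  0.01      ]
trayTL [0.50337824 0.01316585 0.01      ]
railend [ 0.56809389 -0.23812409  0.078     ]
railstart [ 0.5373645  -0.08831194  0.078     ]
hTop [ 0.57544038 -0.13593621  0.14      ]
hTop2 [ 0.59411634 -0.1428379   0.14      ]
pointer [ 0.55462335 -0.14828795  0.084     ]
fin [ 0.56051138 -0.21332406  0.08      ]
hsTL [0.60775168 0.04971408 0.092     ]
hsBL [0.50245901 0.02994428 0.092     ]
hsBR [ 0.52668388 -0.08601183  0.092     ]
```

```bash
cat >> h.py <<'E'
from scipy.spatial.transform import Rotation as Ro
def Rdes(yaw): 
    return np.array([[np.cos(yaw),np.sin(yaw),0],[np.sin(yaw),-np.cos(yaw),0],[0,0,-1]])
def to(X,yaw=.208):
    o=monitor.get_obs(); R=Ro.from_rotvec(o['orientation']).as_matrix()
    print('clk',o['clock'],'tcp',o['tcp_pos'].round(4),'F',o['contact_force'].round(1),'w',o['grip_width'].round(4),'q',o['joints'].round(2))
    d=R.T@(np.array(X)-o['tcp_pos']); rv=np.degrees(Ro.from_matrix(R.T@Rdes(yaw)).as_rotvec())
    print('d',(d*1000).round(1),'n',np.linalg.norm(d)/.0625,'rot',rv.round(1)); return d
E
python3 - <<'E'
from h import *
d=to([.45,-.35,.25]); print(d/7)
R=Ro.from_rotvec(monitor.get_obs()['orientation']).as_matrix()
print(R.round(3)); print(R.T@np.array([.03,.35,0]))
E
```

```text
Traceback (most recent call last):
  File "h.py", line 22, in to
    print('clk',o['clock'],'tcp',o['tcp_pos'].round(4),'F',o['contact_force'].round(1),'w',o['grip_width'].round(4),'q',o['joints'].round(2))
                                                                                           ^^^^^^^^^^^^^^^^^^^^^
AttributeError: 'float' object has no attribute 'round'
```

```bash
sed -i "s/o\['grip_width'\].round(4)/round(o['grip_width'],4)/" h.py
python3 - <<'E'
from h import *
d=to([.45,-.35,.25]); print(d/7)
R=Ro.from_rotvec(monitor.get_obs()['orientation']).as_matrix()
print(R.round(3)); print(R.T@np.array([.03,.35,0]))
E
```

```text
clk 0.15 tcp [ 0.1928 -0.6464  0.2306] F [-0.9  0.4 -0.1] w 0.0858 q [ 1.17  0.48  0.02  1.56 -0.01  1.11 -0.08]
d [ 331.2 -210.6  -19.2] n 6.287123851762101 rot [-0.1  0.   4.7]
[ 0.04731604 -0.03008056 -0.00273759]
[[ 0.958  0.286 -0.   ]
 [ 0.286 -0.958  0.001]
 [-0.    -0.001 -1.   ]]
[ 0.12877796 -0.32682723  0.0004422 ]
```

Call:
drive_tool(commands=[{"linear": [0.047, -0.03, -0.003], "dr": [0, 0, 4.7], "jaw": 0}, {"linear": [0.047, -0.03, -0.003], "dr": [0, 0, 0], "jaw": 0}, {"linear": [0.047, -0.03, -0.003], "dr": [0, 0, 0], "jaw": 0}, {"linear": [0.047, -0.03, -0.003], "dr": [0, 0, 0], "jaw": 0}, {"linear": [0.047, -0.03, -0.003], "dr": [0, 0, 0], "jaw": 0}, {"linear": [0.047, -0.03, -0.003], "dr": [0, 0, 0], "jaw": 0}, {"linear": [0.047, -0.03, -0.003], "dr": [0, 0, 0], "jaw": 0}])

```text
clock: 1.02
tcp_pos: [0.4715, -0.367, 0.2492]
orientation: [-3.125, -0.303, 0.007]
contact_force: [1.4, -0.4, -0.5]
grip_width: 0.0853
```

Run:
```python
from h import *
snap('wrist','w1')
d=to([.48,0.02,.25]);
```

```text
clk 1.075 tcp [ 0.479  -0.3588  0.2497] F [5.4 5.  0.6] w 0.0852 q [ 0.62  0.34 -0.11  1.72  0.03  1.09 -0.86]
d [  78.  -370.7    1.9] n 6.061552242851535 rot [-0.3 -0.1 -0.2]
```

View pics/w1.png

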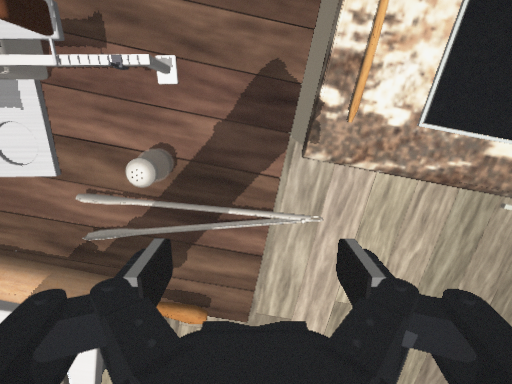

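Run:
```python
import cv2
t=cv2.imread('pics/w1.png')
cv2.imwrite('pics/w1c.png',cv2.resize(t[20:115,0:200],None,fx=4,fy=4,interpolation=2))
```

```text
(no output)
```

View pics/w1c.png

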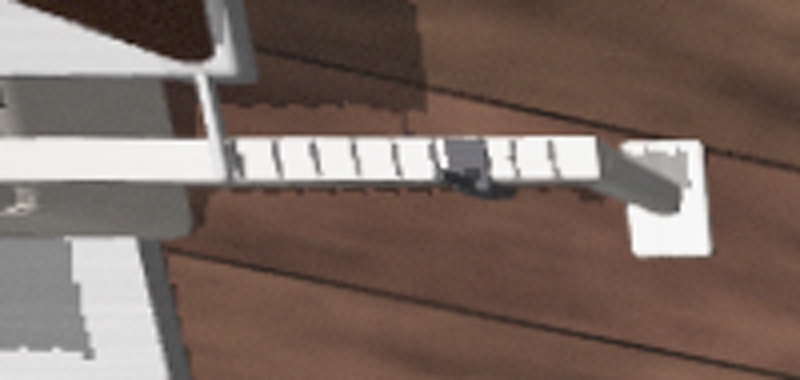

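Call:
drive_tool(commands=[{"linear": [0.01, -0.058, 0], "dr": [0, 0, 0], "jaw": 0}, {"linear": [0.01, -0.058, 0], "dr": [0, 0, 0], "jaw": 0}, {"linear": [0.01, -0.058, 0], "dr": [0, 0, 0], "jaw": 0}])

```text
clock: 1.45
tcp_pos: [0.4731, -0.1864, 0.2496]
orientation: [-3.12, -0.317, -0.001]
contact_force: [0.7, -0.1, -0.2]
grip_width: 0.0856
```

Run:
```python
from h import *
c=viewer.calibration('wrist'); print(c); 
im=snap('wrist','w2'); cv2.imwrite('pics/w2.png',cv2.resize(im[:,:,::-1],None,fx=1.5,fy=1.5,interpolation=2))
import pickle; pickle.dump(c,open('w2.pkl','wb'))
d=to([.48,0.02,.25]);
```

```text
{'K': array([[277.24182448,   0.        , 254.04639098],
       [  0.        , 277.24182448, 192.91631313],
       [  0.        ,   0.        ,   1.        ]]), 'k1': 0.02236541247125315, 'R': array([[ 0.19986654, -0.97981008, -0.00505761],
       [-0.94147512, -0.19347161,  0.2760314 ],
       [-0.27143685, -0.05040783, -0.96113531]]), 't': array([-0.27551805,  0.36809778,  0.51527938])}
clk 1.5 tcp [ 0.4733 -0.1771  0.2496] F [-1.5  8.7 -0.1] w 0.0858 q [ 0.42  0.19 -0.21  1.92  0.03  1.04 -1.16]
d [  48.  -191.3    1.5] n 3.1552301823472257 rot [-0.5 -0.1  0.2]
```

View pics/w2.png

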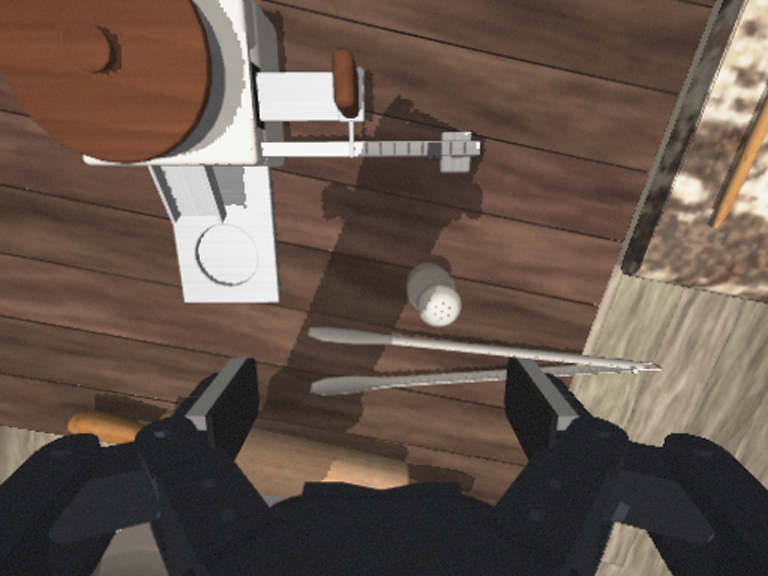

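Run:
```python
from h import *
import pickle; c=pickle.load(open('w2.pkl','rb'))
g=lambda u,v,z: atz('wrist',u/1.5-.17,v/1.5-.17,z,c)
o=np.array([.5578,-.0197]);y=.208
def loc(p):
    d=p[:2]-o; return np.array([np.cos(y)*d[0]+np.sin(y)*d[1],-np.sin(y)*d[0]+np.cos(y)*d[1]])
for n,a in dict(clip=(434,148,.08),end=(480,148,.078),pointer=(352,152,.084),pocket=(227,254,.01),handleL=(334,110,.14)).items(): p=g(*a);print(n,p,loc(p))
im=cv2.imread('pics/w2.png'); cv2.imwrite('pics/w2c.png',cv2.resize(im[40:190,310:500],None,fx=4,fy=4,interpolation=2))
d=to([.46,0.05,.25]);
```

```text
clip [ 0.56323209 -0.20484937  0.08      ] [-0.03291898 -0.18228039]
end [ 0.56982482 -0.2371555   0.078     ] [-0.03313967 -0.21525161]
pointer [ 0.54889982 -0.1486254   0.084     ] [-0.03533188 -0.12430861]
pocket [ 0.4384351  -0.04498278  0.01      ] [-1.22013078e-01 -8.85719342e-05]
handleL [ 0.56738269 -0.13915422  0.14      ] [-0.01529156 -0.11885835]
clk 1.5 tcp [ 0.4733 -0.1771  0.2496] F [-1.5  8.7 -0.1] w 0.0858 q [ 0.42  0.19 -0.21  1.92  0.03  1.04 -1.16]
d [  34.8 -224.8    1.8] n 3.639642768142916 rot [-0.5 -0.1  0.2]
```

View pics/w2c.png

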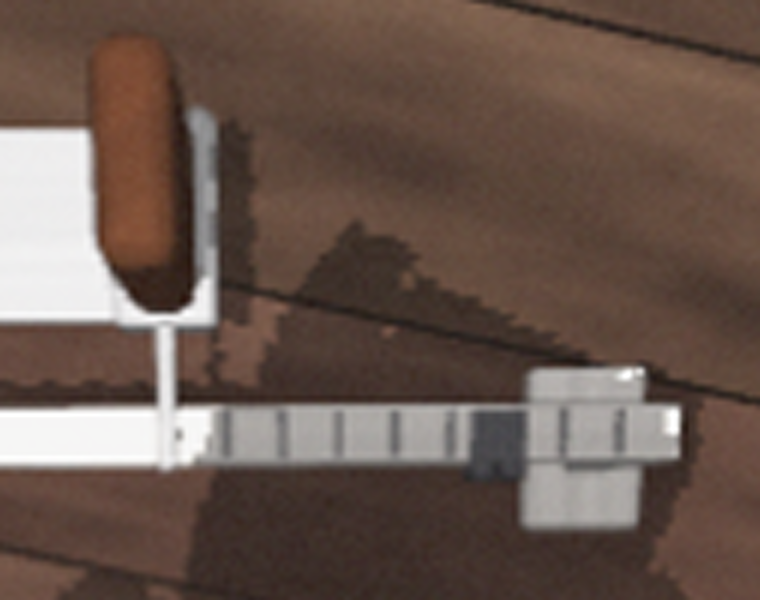

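Call:
drive_tool(commands=[{"linear": [0.01, -0.058, 0], "dr": [0, 0, 0], "jaw": 0}, {"linear": [0.01, -0.058, 0], "dr": [0, 0, 0], "jaw": 0}, {"linear": [0.0, -0.058, 0], "dr": [0, 0, 0], "jaw": 0}, {"linear": [-0.015, -0.058, 0.005], "dr": [0, 0, 0], "jaw": 0}, {"linear": [-0.015, -0.055, 0.02], "dr": [0, 0, 0], "jaw": 0}, {"linear": [-0.015, -0.03, 0.02], "dr": [0, 0, 0], "jaw": 0}])

```text
clock: 2.25
tcp_pos: [0.382, 0.1288, 0.208]
orientation: [-3.114, -0.331, -0.01]
contact_force: [0.6, 1.0, 0.6]
grip_width: 0.0853
```

Run:
```python
from h import *
c=viewer.calibration('wrist'); 
im=snap('wrist','w3'); cv2.imwrite('pics/w3.png',cv2.resize(im[:,:,::-1],None,fx=1.5,fy=1.5,interpolation=2))
import pickle; pickle.dump(c,open('w3.pkl','wb'))
d=to([.375,0.261,.15]);
```

```text
clk 2.3 tcp [0.3782 0.1306 0.2057] F [-3.8  2.8 -3.1] w 0.0855 q [ 0.    0.08 -0.5   2.17  0.04  0.9  -1.87]
d [  24.6 -127.5   57.1] n 2.2691557392184447 rot [-0.6 -0.2  0.4]
```

View pics/w3.png

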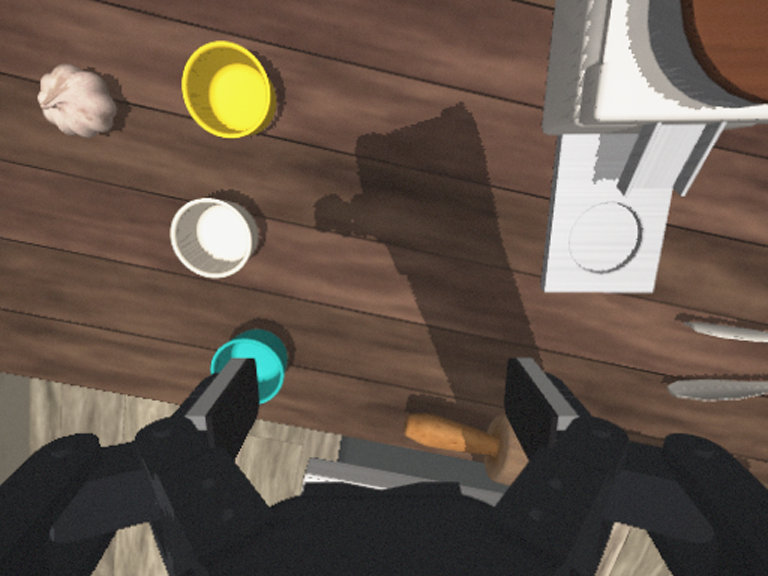

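Run:
```python
from h import *
import pickle; c=pickle.load(open('w3.pkl','rb'))
g=lambda u,v,z: atz('wrist',u/1.5-.17,v/1.5-.17,z,c)
print('ram',g(212,238,.037),'pocket',g(606,237,.01),'teal',g(252,362,.037))
```

```text
ram [0.37536347 0.26065874 0.037     ] pocket [ 0.43751927 -0.04393052  0.01      ] teal [0.27959734 0.21798882 0.037     ]
```

Call:
drive_tool(commands=[{"linear": [0.008, -0.043, 0.019], "dr": [0, 0, 0], "jaw": 0}, {"linear": [0.008, -0.043, 0.019], "dr": [0, 0, 0], "jaw": 0}, {"linear": [0.008, -0.036, 0.015], "dr": [0, 0, 0], "jaw": 0}, {"linear": [0, 0, 0], "dr": [0, 0, 0], "jaw": 0}])

```text
clock: 2.8
tcp_pos: [0.3761, 0.2576, 0.1521]
orientation: [-3.114, -0.336, -0.003]
contact_force: [-0.1, -0.2, 0.8]
grip_width: 0.0849
```

Run:
```python
from h import *
c=viewer.calibration('wrist'); 
im=snap('wrist','w4'); cv2.imwrite('pics/w4.png',cv2.resize(im[:,:,::-1],None,fx=1.5,fy=1.5,interpolation=2))
import pickle; pickle.dump(c,open('w4.pkl','wb'))
d=to([.375,0.261,.1]);
```

```text
clk 2.85 tcp [0.3765 0.256  0.1523] F [0.2 0.  0.3] w 0.0856 q [-0.23  0.27 -0.57  2.11  0.19  0.8  -2.28]
d [-0.5 -4.8 52.4] n 0.8416278620694385 rot [-0.5 -0.2  0.3]
```

View pics/w4.png

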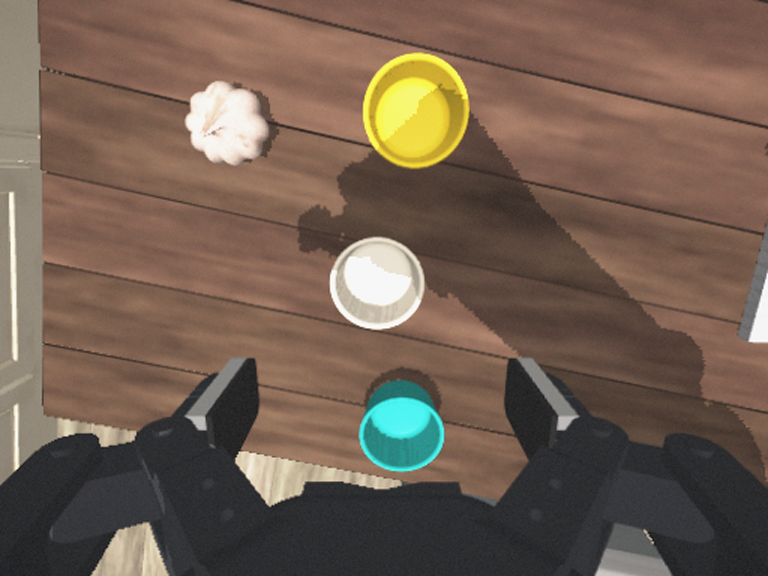

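Run:
```python
from h import *
import pickle; c=pickle.load(open('w4.pkl','rb'))
g=lambda u,v,z: atz('wrist',u/1.5-.17,v/1.5-.17,z,c)
p=g(377,283,.037);print('ram',p)
p=.5*(p+np.array([.3748,.2608,0]));p[2]=.014; to(p)
```

```text
ram [0.37554983 0.26178129 0.037     ]
clk 2.85 tcp [0.3765 0.256  0.1523] F [0.2 0.  0.3] w 0.0856 q [-0.23  0.27 -0.57  2.11  0.19  0.8  -2.28]
d [ -0.6  -4.4 138.4] n 2.2151660114888494 rot [-0.5 -0.2  0.3]
```

Call:
drive_tool(commands=[{"linear": [-0.001, -0.005, 0.04], "dr": [-0.5, -0.2, 0.3], "jaw": 0}, {"linear": [0, 0, 0.04], "dr": [0, 0, 0], "jaw": 0}, {"linear": [0, 0, 0.035], "dr": [0, 0, 0], "jaw": 0}, {"linear": [0, 0, 0.015], "dr": [0, 0, 0], "jaw": 0}, {"linear": [0, 0, 0], "dr": [0, 0, 0], "jaw": 0}])

```text
clock: 3.48
tcp_pos: [0.3802, 0.2546, 0.0217]
orientation: [3.122, 0.31, 0.008]
contact_force: [0.4, -0.0, 0.5]
grip_width: 0.0852
```

Run:
```python
from h import *
to([.3752,.2615,.013])
```

```text
clk 3.475 tcp [0.3802 0.2546 0.0217] F [ 0.4 -0.   0.5] w 0.0852 q [-0.36  0.5  -0.44  2.19  0.43  0.53 -2.5 ]
d [-3.6 -7.8  8.7] n 0.19499349138913283 rot [ 0.3 -0.3 -0.6]
```

Call:
drive_tool(commands=[{"linear": [-0.004, -0.008, 0.006], "dr": [0, 0, 0], "jaw": 0}, {"linear": [0, 0, 0], "dr": [0, 0, 0], "jaw": 0}])

```text
clock: 3.72
tcp_pos: [0.3759, 0.2626, 0.0174]
orientation: [3.124, 0.309, 0.014]
contact_force: [-0.7, -0.2, 0.1]
grip_width: 0.0851
```

Run:
```python
from h import *
to([.3752,.2615,.013])
im=snap('wrist','w5')
```

```text
clk 3.725 tcp [0.3759 0.2626 0.0174] F [-0.7 -0.2  0.1] w 0.0851 q [-0.39  0.51 -0.43  2.19  0.44  0.52 -2.53]
d [-0.9  0.9  4.4] n 0.0730583130375941 rot [ 0.2 -0.5 -0.6]
```

View pics/w5.png

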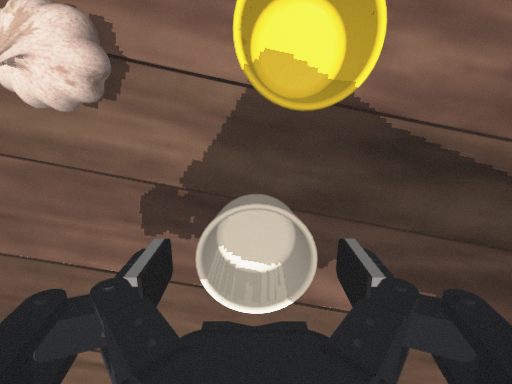

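Call:
drive_tool(commands=[{"linear": [-0.001, 0.001, 0.005], "dr": [0, 0, 0], "jaw": 0}, {"linear": [0, 0, 0], "dr": [0, 0, 0], "jaw": 1}, {"linear": [0, 0, 0], "dr": [0, 0, 0], "jaw": 1}, {"linear": [0, 0, 0], "dr": [0, 0, 0], "jaw": 1}, {"linear": [0, 0, 0], "dr": [0, 0, 0], "jaw": 1}, {"linear": [0, 0, 0], "dr": [0, 0, 0], "jaw": 1}], force=40)

```text
clock: 4.53
tcp_pos: [0.3764, 0.2616, 0.0139]
orientation: [3.124, 0.308, 0.018]
contact_force: [0.5, -0.2, -0.4]
grip_width: 0.0576
```

Run:
```python
from h import *
to([.437,-.0455,.10])
im=snap('wrist','w6')
```

```text
clk 4.525 tcp [0.3764 0.2616 0.0139] F [ 0.5 -0.2 -0.4] w 0.0576 q [-0.4   0.51 -0.42  2.2   0.45  0.51 -2.54]
d [  0.5 313.3 -85.1] n 5.194244538550833 rot [ 0.2 -0.6 -0.7]
```

View pics/w6.png

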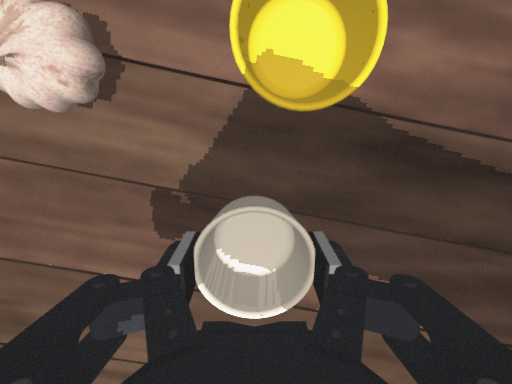

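Call:
drive_tool(commands=[{"linear": [0, 0, -0.02], "dr": [0, 0, 0], "jaw": 1}, {"linear": [0, 0, -0.03], "dr": [0, 0, 0], "jaw": 1}, {"linear": [0, 0, -0.03], "dr": [0, 0, 0], "jaw": 1}, {"linear": [0, 0.01, -0.02], "dr": [0, 0, 0], "jaw": 1}, {"linear": [0.0, 0.03, 0], "dr": [0, 0, 0], "jaw": 1}, {"linear": [0.0, 0.04, 0], "dr": [0, 0, 0], "jaw": 1}, {"linear": [0.0, 0.04, 0], "dr": [0, 0, 0], "jaw": 1}, {"linear": [0.0, 0.04, 0], "dr": [0, 0, 0], "jaw": 1}])

```text
clock: 5.58
tcp_pos: [0.4065, 0.1032, 0.117]
orientation: [3.124, 0.319, 0.016]
contact_force: [0.6, -0.4, -1.2]
grip_width: 0.0583
```

Run:
```python
from h import *
to([.437,-.0455,.10])
im=snap('wrist','w7')
```

```text
clk 5.575 tcp [0.4065 0.1032 0.117 ] F [ 0.6 -0.4 -1.2] w 0.0583 q [ 0.05  0.26 -0.51  2.23  0.21  0.69 -1.97]
d [ -0.3 151.7  17.4] n 2.4433678361705446 rot [ 0.1 -0.6 -0.2]
```

View pics/w7.png

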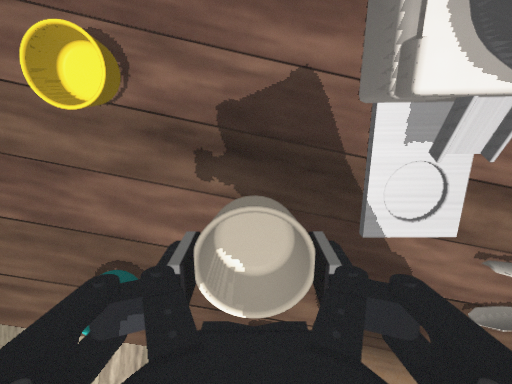

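Call:
drive_tool(commands=[{"linear": [0, 0.04, 0.0], "dr": [0, 0, 0], "jaw": 1}, {"linear": [0, 0.04, 0.0], "dr": [0, 0, 0], "jaw": 1}, {"linear": [0, 0.04, 0.01], "dr": [0, 0, 0], "jaw": 1}, {"linear": [0, 0.025, 0.005], "dr": [0, -0.6, 0], "jaw": 1}, {"linear": [0.0, 0.005, 0], "dr": [0, 0, 0], "jaw": 1}])

```text
clock: 6.25
tcp_pos: [0.4367, -0.055, 0.1018]
orientation: [3.121, 0.306, -0.003]
contact_force: [0.0, -0.1, -0.9]
grip_width: 0.0581
```

Run:
```python
from h import *
to([.437,-.0455,.06])
c=viewer.calibration('wrist'); 
im=snap('wrist','w8'); cv2.imwrite('pics/w8.png',cv2.resize(im[:,:,::-1],None,fx=1.5,fy=1.5,interpolation=2))
s=snap('side','s8');cv2.imwrite('pics/s8.png',cv2.resize(s[130:230,180:310,::-1],None,fx=6,fy=6,interpolation=2))
import pickle; pickle.dump(c,open('w8.pkl','wb'))
```

```text
clk 6.25 tcp [ 0.4367 -0.055   0.1018] F [ 0.  -0.1 -0.9] w 0.0581 q [ 0.34  0.31 -0.41  2.19  0.21  0.67 -1.6 ]
d [ 2.2 -9.5 41.7] n 0.6851601729332961 rot [ 0.3  0.1 -0.7]
```

View pics/w8.png

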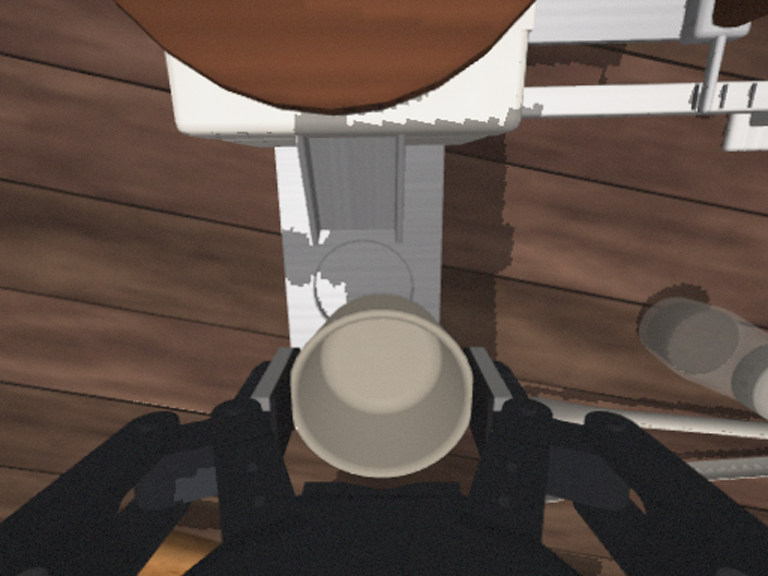

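View pics/s8.png

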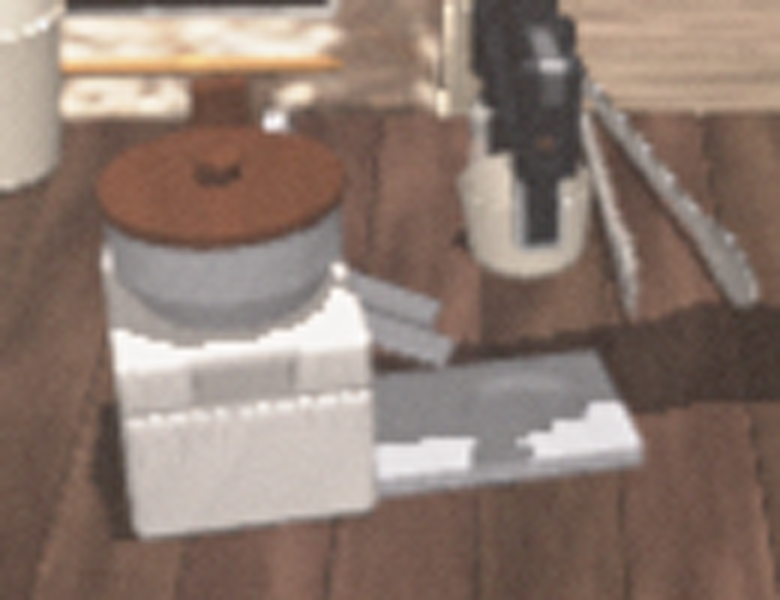

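Run:
```python
from h import *
import pickle; c=pickle.load(open('w8.pkl','rb'))
g=lambda u,v,z: atz('wrist',u/1.5-.17,v/1.5-.17,z,c)
a=g(364,284,.01); b=g(381.5,392.5,.1248)
print(a,b,b-monitor.get_obs()['tcp_pos']); 
# size check
print(np.linalg.norm(g(315,284,.01)-g(413,284,.01)), np.linalg.norm(g(292,392,.1248)-g(471,392,.1248)))
```

```text
[ 0.44022269 -0.04415993  0.01      ] [ 0.43765356 -0.05436803  0.1248    ] [ 0.00097216 -0.00076465  0.02271983]
0.05718923684887369 0.057482436338053534
```

Call:
drive_tool(commands=[{"linear": [0.002, -0.01, 0.012], "dr": [0, 0, 0], "jaw": 1}, {"linear": [0, 0, 0.025], "dr": [0, 0, -0.5], "jaw": 1}, {"linear": [0, 0, 0.02], "dr": [0, 0, 0], "jaw": 1}, {"linear": [0, 0, 0], "dr": [0, 0, 0], "jaw": 1}])

```text
clock: 6.85
tcp_pos: [0.4371, -0.0371, 0.0452]
orientation: [3.12, 0.336, 0.003]
contact_force: [0.0, 0.0, -0.6]
grip_width: 0.0582
```

Run:
```python
from h import *
to([.437,-.0442,.03])
c=viewer.calibration('wrist'); 
im=snap('wrist','w9'); cv2.imwrite('pics/w9.png',cv2.resize(im[100:350,130:380,::-1],None,fx=2.4,fy=2.4,interpolation=2))
s=snap('side','s9');cv2.imwrite('pics/s9.png',cv2.resize(s[130:230,180:310,::-1],None,fx=6,fy=6,interpolation=2))
import pickle; pickle.dump(c,open('w9.pkl','wb'))
```

```text
clk 6.85 tcp [ 0.4371 -0.0371  0.0452] F [ 0.   0.  -0.6] w 0.0582 q [ 0.26  0.42 -0.37  2.23  0.3   0.54 -1.7 ]
d [-1.6  6.8 15.2] n 0.26748117962033413 rot [ 0.2 -0.1  0.4]
```

View pics/w9.png

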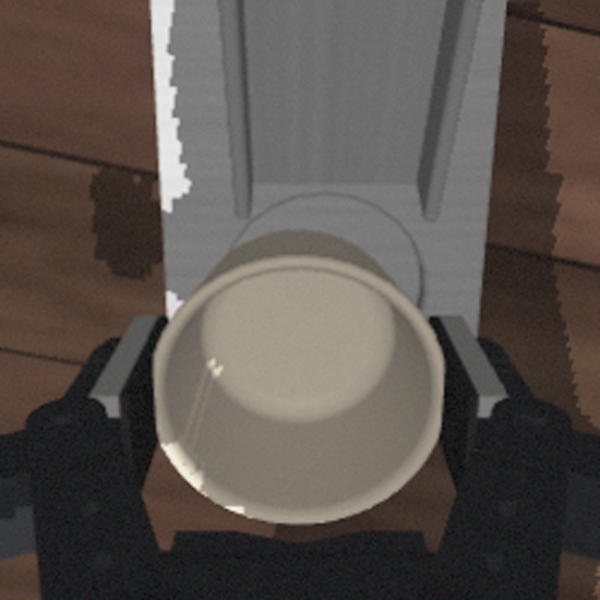

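View pics/s9.png

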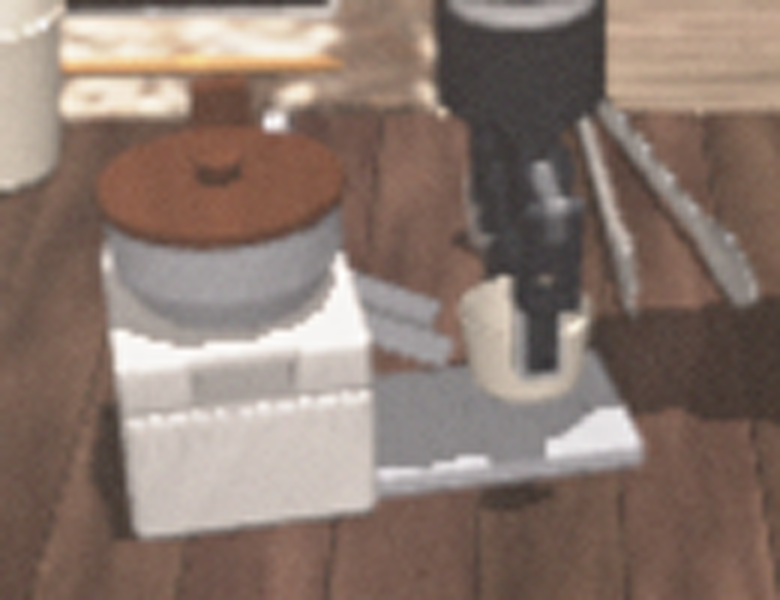

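```bash
cat >> h.py <<'E'
from scipy.optimize import least_squares
def circfit(n,pts,r,x0,c,fixz=None):
    pts=np.array(pts,float)
    th=np.linspace(0,2*np.pi,361)
    def curve(p):
        z=fixz if fixz is not None else p[2]
        return np.array([proj(n,[p[0]+r*np.cos(t),p[1]+r*np.sin(t),z],c) for t in th])
    def res(p):
        C=curve(p); out=[]
        for q in pts:
            d=np.linalg.norm(C-q,axis=1); i=d.argmin(); cen=C.mean(0)
            a=C[i]; nrm=(a-cen)/np.linalg.norm(a-cen); out.append((q-a)@nrm)
        return np.array(out)
    x0=np.array(x0,float); x0=x0[:2] if fixz is not None else x0
    s=least_squares(res,x0,diff_step=1e-3); return s.x,res(s.x)
E
cat > f9.py <<'E'
from h import *
import pickle; c=pickle.load(open('w9.pkl','rb'))
m=lambda L:[(130+u/2.4-.3,100+v/2.4-.3) for u,v in L]
print(circfit('wrist',m([(155,385),(443,385),(300,255),(300,523),(200,295),(400,295),(190,478)]),.0305,[.437,-.037,.07],c))
print(circfit('wrist',m([(325,193),(244,237),(424,268),(400,230),(280,205)]),.029,[.437,-.045,.01],c,.01))
E
python3 f9.py
```

```text
(array([ 0.43359466, -0.03762254,  0.06403816]), array([-0.93730822, -1.04926351,  1.57728503,  1.02569451, -0.46488978,
       -0.12397086,  0.24995508]))
(array([ 0.43640166, -0.04471269]), array([ 1.03837169, -0.87054863,  0.27286886, -1.09865609,  0.22506817]))
```

Run:
```python
import cv2
for n in ['w6','w7']:
    t=cv2.imread(f'pics/{n}.png'); cv2.imwrite(f'pics/{n}c.png',cv2.resize(t[180:330,170:340],None,fx=4,fy=4,interpolation=2))
```

View pics/w6c.png

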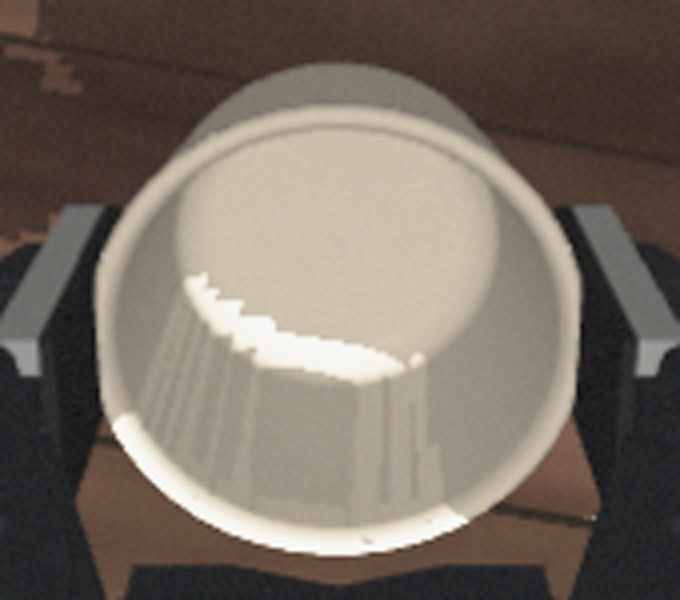

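View pics/w7c.png

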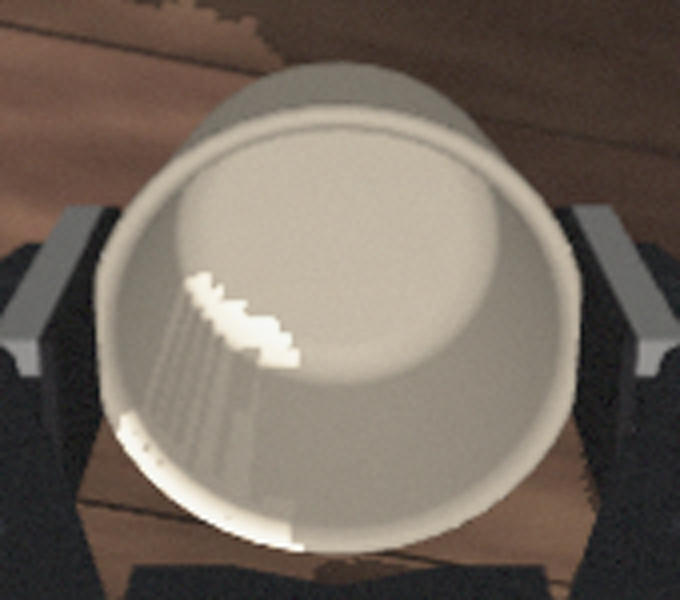

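Run:
```python
from h import *
import pickle; c9=pickle.load(open('w9.pkl','rb'))
o=monitor.get_obs(); 
R9=Ro.from_rotvec([3.12,.336,.003]).as_matrix(); p9=o['tcp_pos']
# cam in tool
Rc=c9['R']@Ro.from_rotvec(o['orientation']).as_matrix(); tc=c9['R']@p9+c9['t']
R6=Ro.from_rotvec([3.124,.308,.018]).as_matrix(); p6=np.array([.3764,.2616,.0139])
c=dict(c9); c['R']=Rc@R6.T; c['t']=tc-c['R']@p6
m=lambda L:[(170+u/4-.4,180+v/4-.4) for u,v in L]
pts=m([(96,310),(580,310),(338,105),(338,555),(170,170),(505,168),(160,470),(515,470)])
x,r=circfit('wrist',pts,.0305,p6,c,.037); print(x,r, R6.T@(np.r_[x,.037]-p6))
x,r=circfit('wrist',pts,.0305,np.r_[p6[:2],.037],c); print(x,r, R6.T@(x-p6))
```

```text
[0.3746376  0.26236002] [-3.10979841 -3.05117037 -1.23759092 -0.78262543 -2.54285812 -2.35328642
 -4.23964655 -4.35652623] [-0.00132173 -0.00100848 -0.0231199 ]
[0.37177928 0.26175518 0.0312239 ] [-0.19692429 -0.21427426  0.86295965  2.29085014 -0.19042393 -0.06290306
 -1.14356251 -1.32950384] [-0.00430751 -0.00099368 -0.01737673]
```

Call:
drive_tool(commands=[{"linear": [-0.001, 0.007, 0.005], "dr": [0, 0, 0.4], "jaw": 1}, {"linear": [0, 0, 0.005], "dr": [0, 0, 0], "jaw": 1}, {"linear": [0, 0, 0], "dr": [0, 0, 0], "jaw": 1}])

```text
clock: 7.32
tcp_pos: [0.4402, -0.0451, 0.0375]
orientation: [3.12, 0.322, 0.012]
contact_force: [-0.0, -0.7, -0.8]
grip_width: 0.0582
```

Run:
```python
from h import *
to([.438,-.0447,.017])
c=viewer.calibration('wrist'); 
im=snap('wrist','w10'); cv2.imwrite('pics/w10.png',cv2.resize(im[100:350,130:380,::-1],None,fx=2.4,fy=2.4,interpolation=2))
```

```text
clk 7.325 tcp [ 0.4402 -0.0451  0.0375] F [-0.  -0.7 -0.8] w 0.0582 q [ 0.26  0.43 -0.36  2.23  0.31  0.52 -1.7 ]
d [-2.2 -1.  20.5] n 0.3294250923053087 rot [ 0.3 -0.4 -0.1]
```

View pics/w10.png

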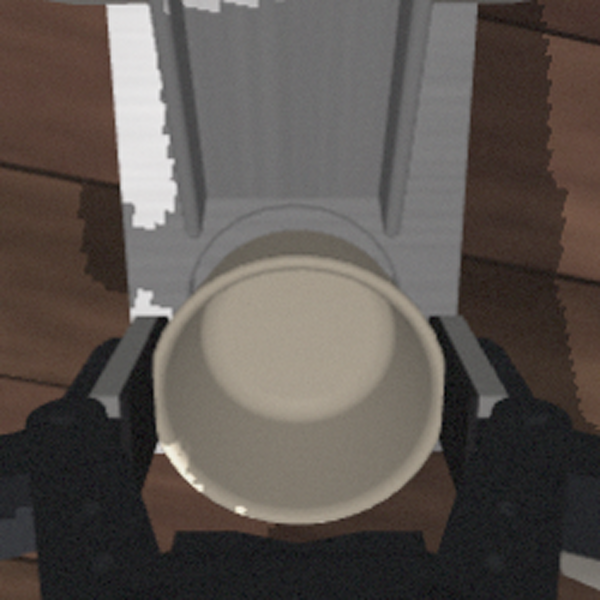

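Run:
```python
from h import *
c=viewer.calibration('wrist')
m=lambda L:[(130+u/2.4-.3,100+v/2.4-.3) for u,v in L]
print(circfit('wrist',m([(295,205),(196,265),(392,258),(230,228),(355,226),(193,278),(398,276)]),.029,[.437,-.045,.01],c,.01))
```

```text
(array([ 0.43711006, -0.0447831 ]), array([ 0.16186754,  0.98494078,  1.18022877, -0.44177303, -1.18381566,
        0.31250509,  0.61160558]))
```

Call:
drive_tool(commands=[{"linear": [-0.002, -0.001, 0.006], "dr": [0, 0, 0], "jaw": 1}, {"linear": [0, 0, 0.004], "dr": [0, 0, 0], "jaw": 1}, {"linear": [0, 0, 0], "dr": [0, 0, 0], "jaw": 1}])

```text
clock: 7.75
tcp_pos: [0.438, -0.0446, 0.0269]
orientation: [3.12, 0.322, 0.013]
contact_force: [0.3, -0.7, -1.0]
grip_width: 0.0577
```

Run:
```python
from h import *
to([.438,-.0446,.017])
```

```text
clk 7.75 tcp [ 0.438  -0.0446  0.0269] F [ 0.3 -0.7 -1. ] w 0.0577 q [ 0.25  0.45 -0.34  2.24  0.33  0.49 -1.72]
d [-0.1 -0.   9.9] n 0.1591377635112192 rot [ 0.3 -0.4 -0.1]
```

Exactly placed; lower in small steps.

Call:
drive_tool(commands=[{"linear": [0, 0, 0.004], "dr": [0, 0, 0], "jaw": 1}, {"linear": [0, 0, 0.003], "dr": [0, 0, 0], "jaw": 1}, {"linear": [0, 0, 0], "dr": [0, 0, 0], "jaw": 1}])

```text
clock: 8.12
tcp_pos: [0.4381, -0.0445, 0.0194]
orientation: [3.12, 0.322, 0.013]
contact_force: [-0.0, 0.1, -1.0]
grip_width: 0.0578
```

Run:
```python
from h import *
to([.438,-.0446,.017])
im=snap('wrist','w11'); cv2.imwrite('pics/w11.png',cv2.resize(im[100:350,130:380,::-1],None,fx=2.4,fy=2.4,interpolation=2))
s=snap('side','s11');cv2.imwrite('pics/s11.png',cv2.resize(s[130:230,180:310,::-1],None,fx=6,fy=6,interpolation=2))
```

```text
clk 8.125 tcp [ 0.4381 -0.0445  0.0194] F [-0.   0.1 -1. ] w 0.0578 q [ 0.24  0.47 -0.33  2.24  0.34  0.47 -1.73]
d [-0.1  0.   2.4] n 0.03809627837353646 rot [ 0.3 -0.4 -0.1]
```

View pics/w11.png

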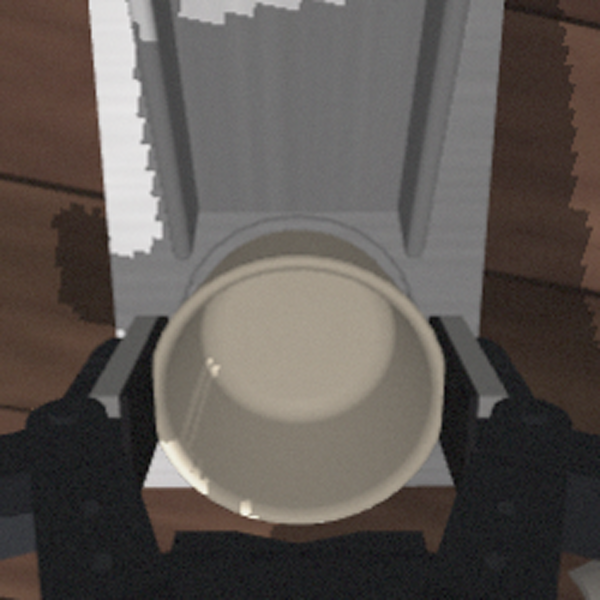

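View pics/s11.png

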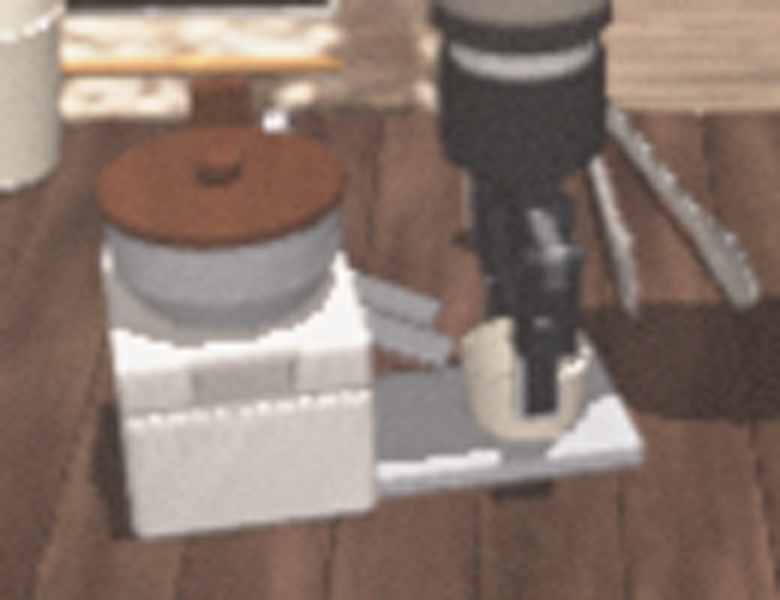

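Call:
drive_tool(commands=[{"linear": [0, 0, 0.003], "dr": [0, 0, 0], "jaw": 1}, {"linear": [0, 0, 0], "dr": [0, 0, 0], "jaw": 1}])

```text
clock: 8.48
tcp_pos: [0.4387, -0.0445, 0.0169]
orientation: [3.12, 0.322, 0.015]
contact_force: [-1.8, 0.1, 1.5]
grip_width: 0.0581
```

Run:
```python
from h import *
to([.438,-.0446,.017])
```

```text
clk 8.475 tcp [ 0.4387 -0.0445  0.0169] F [-1.8  0.1  1.5] w 0.0581 q [ 0.23  0.47 -0.33  2.24  0.35  0.46 -1.74]
d [-0.7 -0.1 -0.1] n 0.012091323851759437 rot [ 0.4 -0.5 -0.1]
```

Call:
drive_tool(commands=[{"linear": [0, 0, 0], "dr": [0, 0, 0], "jaw": 0.2}, {"linear": [0, 0, 0], "dr": [0, 0, 0], "jaw": 0.0}, {"linear": [0, 0, 0], "dr": [0, 0, 0], "jaw": 0}, {"linear": [0, 0, 0], "dr": [0, 0, 0], "jaw": 0}])

```text
clock: 8.98
tcp_pos: [0.4391, -0.0445, 0.0169]
orientation: [3.12, 0.322, 0.016]
contact_force: [0.3, -0.5, 0.1]
grip_width: 0.0853
```

Run:
```python
from h import *
to([.438,-.0446,.12])
im=snap('wrist','w12')
```

```text
clk 8.975 tcp [ 0.4391 -0.0445  0.0169] F [ 0.3 -0.5  0.1] w 0.0853 q [ 0.23  0.47 -0.33  2.24  0.35  0.46 -1.74]
d [-1.000e-01  5.000e-01 -1.032e+02] n 1.650449042110831 rot [ 0.4 -0.5 -0.1]
```

View pics/w12.png

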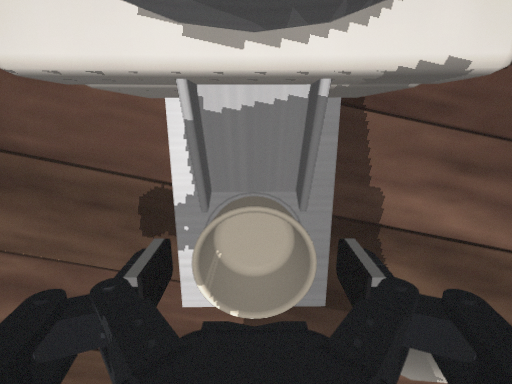

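Released and clear of the fingers. Raise straight up, then check.

Call:
drive_tool(commands=[{"linear": [0, 0, -0.015], "dr": [0, 0, 0], "jaw": 0}, {"linear": [0, 0, -0.03], "dr": [0, 0, 0], "jaw": 0}, {"linear": [0, 0, -0.04], "dr": [0, 0, 0], "jaw": 0}, {"linear": [0, 0, -0.05], "dr": [0, 0, 0], "jaw": 0}, {"linear": [0, 0, -0.04], "dr": [0, 0, 0], "jaw": 0}, {"linear": [0, 0, 0], "dr": [0, 0, 0], "jaw": 0}])

```text
clock: 9.78
tcp_pos: [0.4368, -0.043, 0.2019]
orientation: [3.119, 0.325, 0.018]
contact_force: [1.0, 0.0, -0.0]
grip_width: 0.0852
```

Run:
```python
from h import *
to([.47,-.16,.21])
im=snap('wrist','w13'); cv2.imwrite('pics/w13.png',cv2.resize(im[:,:,::-1],None,fx=1.5,fy=1.5,interpolation=2))
s=snap('side','s13');cv2.imwrite('pics/s13.png',cv2.resize(s[130:230,180:310,::-1],None,fx=6,fy=6,interpolation=2))
```

```text
clk 9.775 tcp [ 0.4368 -0.043   0.2019] F [ 1.  0. -0.] w 0.0852 q [ 0.39  0.15 -0.48  2.11  0.09  0.89 -1.5 ]
d [  8.5 121.4  -7.3] n 1.950772675374855 rot [ 0.4 -0.6 -0. ]
```

View pics/w13.png

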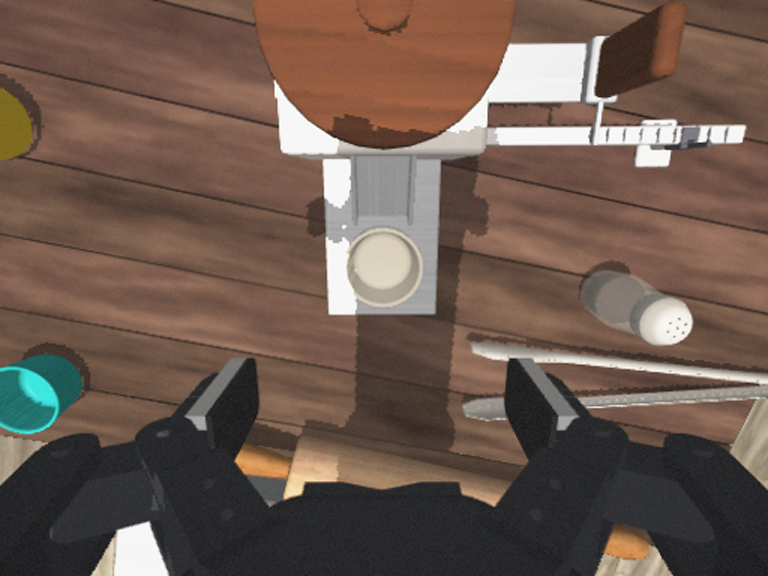

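View pics/s13.png

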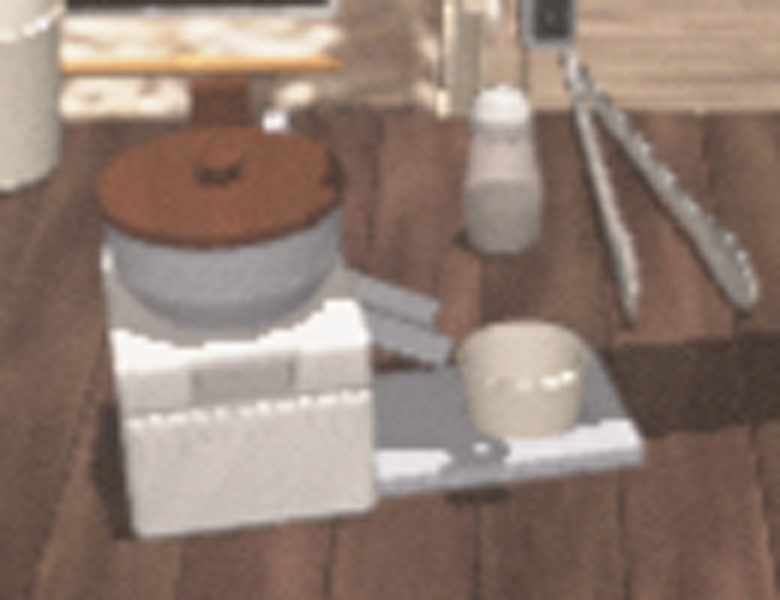

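Run:
```python
from h import *
d=to([.585,-.1413,.2]); print(d/4)
c=viewer.calibration('wrist'); g=lambda u,v,z: atz('wrist',u/1.5-.17,v/1.5-.17,z,c)
print(g(385.5,267.5,.04), g(690,137,.08),g(744,133,.078),g(599,133,.084))
```

```text
clk 9.875 tcp [ 0.4348 -0.0431  0.1988] F [-0.2  0.1 -0.1] w 0.0853 q [ 0.39  0.15 -0.47  2.11  0.09  0.89 -1.5 ]
d [126.7 127.    0.2] n 2.870801343191617 rot [ 0.3 -0.3 -0. ]
[3.16823914e-02 3.17538905e-02 3.94664751e-05]
[ 0.43646396 -0.04638304  0.04      ] [ 0.55809634 -0.20258289  0.08      ] [ 0.56662342 -0.23355359  0.078     ] [ 0.5490839  -0.14812488  0.084     ]
```

Call:
drive_tool(commands=[{"linear": [0.03, 0.03, 0], "dr": [0.3, 0, 0], "jaw": 0.3}, {"linear": [0.03, 0.03, 0], "dr": [0, 0, 0], "jaw": 0.3}, {"linear": [0.03, 0.03, 0], "dr": [0, 0, 0], "jaw": 0.3}, {"linear": [0.02, 0.02, 0], "dr": [0, 0, 0], "jaw": 0.3}, {"linear": [0.01, 0.01, 0], "dr": [0, 0, 0], "jaw": 0.3}, {"linear": [0, 0, 0], "dr": [0, 0, 0], "jaw": 0.3}])

```text
clock: 10.62
tcp_pos: [0.5743, -0.1366, 0.1898]
orientation: [-3.118, -0.33, 0.018]
contact_force: [-0.9, 1.2, 0.1]
grip_width: 0.0597
```

Run:
```python
from h import *
c=viewer.calibration('wrist'); to([.585,-.1413,.2])
im=snap('wrist','w14'); cv2.imwrite('pics/w14.png',cv2.resize(im[:,:,::-1],None,fx=1.5,fy=1.5,interpolation=2))
import pickle; pickle.dump(c,open('w14.pkl','wb'))
```

```text
clk 10.625 tcp [ 0.5743 -0.1366  0.1898] F [-0.9  1.2  0.1] w 0.0597 q [ 0.43  0.42 -0.39  1.78  0.18  1.   -1.39]
d [  9.4   6.8 -10.3] n 0.24849817689267378 rot [-0.4  0.6  0.2]
```

View pics/w14.png

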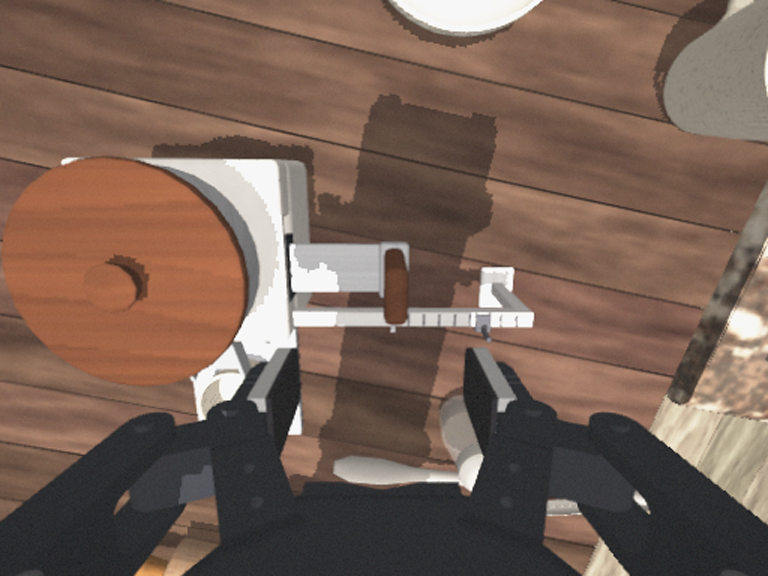

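Run:
```python
from h import *
import pickle; c=pickle.load(open('w14.pkl','rb'))
im=cv2.imread('pics/wrist0.png')
g=lambda u,v,z: atz('wrist',u/1.5-.17,v/1.5-.17,z,c)
o=np.array([.5594,-.019]);y=.208
def loc(p):
    d=p[:2]-o; return np.array([np.cos(y)*d[0]+np.sin(y)*d[1],-np.sin(y)*d[0]+np.cos(y)*d[1]])
for n,a in dict(handle=(397,285,.14),clip=(483,319,.08),end=(532,320,.078),pointer=(392,330,.084)).items(): p=g(*a);print(n,p,loc(p))
w=cv2.imread('pics/w14.png'); cv2.imwrite('pics/w14c.png',cv2.resize(w[230:350,280:550],None,fx=2.9,fy=2.9,interpolation=2))
```

```text
handle [ 0.59154844 -0.13978477  0.14      ] [ 0.00651304 -0.12482013]
clip [ 0.56450663 -0.20430524  0.08      ] [-0.03326961 -0.18236569]
end [ 0.56990154 -0.23597804  0.078     ] [-0.03453152 -0.21446988]
pointer [ 0.54625851 -0.1483404   0.084     ] [-0.03956747 -0.12383881]
```

View pics/w14c.png

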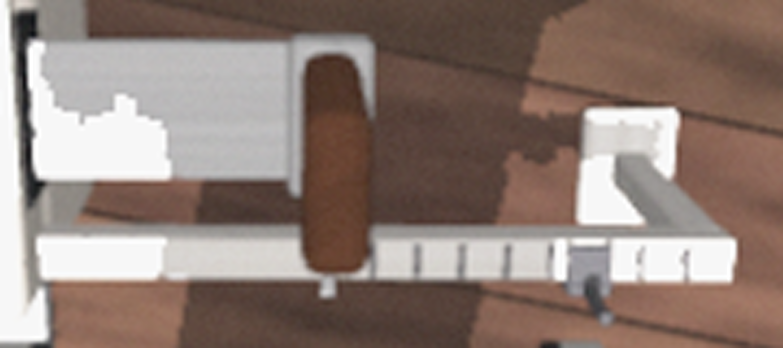

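Call:
drive_tool(commands=[{"linear": [0.0095, 0.006, 0], "dr": [-0.4, 0.6, 0.2], "jaw": 0.3}, {"linear": [0, 0, 0.015], "dr": [0, 0, 0], "jaw": 0.3}, {"linear": [0, 0, 0.01], "dr": [0, 0, 0], "jaw": 0.3}, {"linear": [0, 0, 0], "dr": [0, 0, 0], "jaw": 0.3}])

```text
clock: 11.18
tcp_pos: [0.5825, -0.1381, 0.1626]
orientation: [-3.124, -0.33, 0.003]
contact_force: [-0.4, -0.0, -0.4]
grip_width: 0.0597
```

Run:
```python
from h import *
c=viewer.calibration('wrist'); to([.585,-.1413,.101])
im=snap('wrist','w15'); cv2.imwrite('pics/w15.png',cv2.resize(im[:,:,::-1],None,fx=1.5,fy=1.5,interpolation=2))
```

```text
clk 11.175 tcp [ 0.5825 -0.1381  0.1626] F [-0.4 -0.  -0.4] w 0.0597 q [ 0.42  0.45 -0.38  1.79  0.2   0.94 -1.41]
d [ 1.9  3.7 61.6] n 0.9882905234712238 rot [-0.   0.1  0.1]
```

View pics/w15.png

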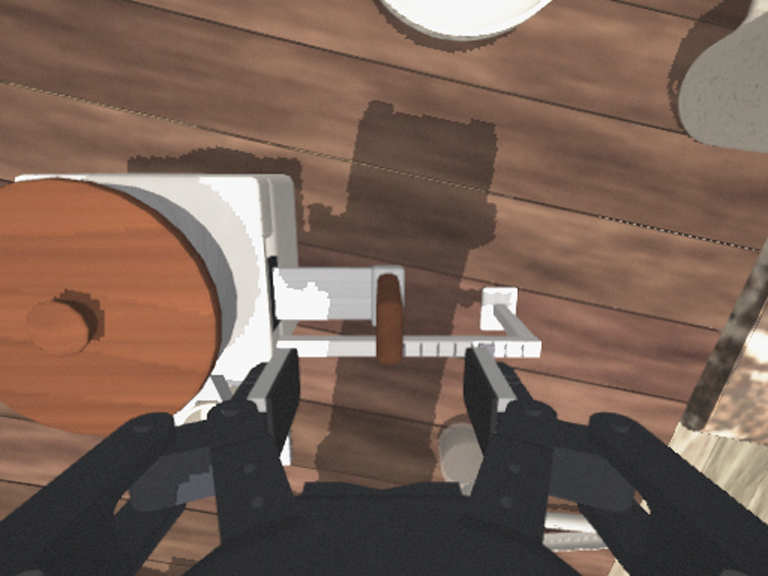

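Call:
drive_tool(commands=[{"linear": [0.002, 0.004, 0.015], "dr": [0, 0, 0], "jaw": 0.3}, {"linear": [0, 0, 0.02], "dr": [0, 0, 0], "jaw": 0.3}, {"linear": [0, 0, 0.015], "dr": [0, 0, 0], "jaw": 0.3}, {"linear": [0, 0, 0.004], "dr": [0, 0, 0], "jaw": 0.3}, {"linear": [0, 0, 0], "dr": [0, 0, 0], "jaw": 0.3}])

```text
clock: 11.85
tcp_pos: [0.5863, -0.1426, 0.1061]
orientation: [3.124, 0.329, -0.0]
contact_force: [-0.4, -0.8, 0.5]
grip_width: 0.0595
```

Run:
```python
from h import *
c=viewer.calibration('wrist'); to([.585,-.1413,.101])
im=snap('wrist','w16'); cv2.imwrite('pics/w16.png',cv2.resize(im[:,:,::-1],None,fx=1.5,fy=1.5,interpolation=2))
```

```text
clk 11.85 tcp [ 0.5863 -0.1426  0.1061] F [-0.4 -0.8  0.5] w 0.0595 q [ 0.41  0.53 -0.36  1.82  0.24  0.84 -1.43]
d [-1.  -1.6  5.1] n 0.08689093795959418 rot [0.  0.  0.1]
```

View pics/w16.png

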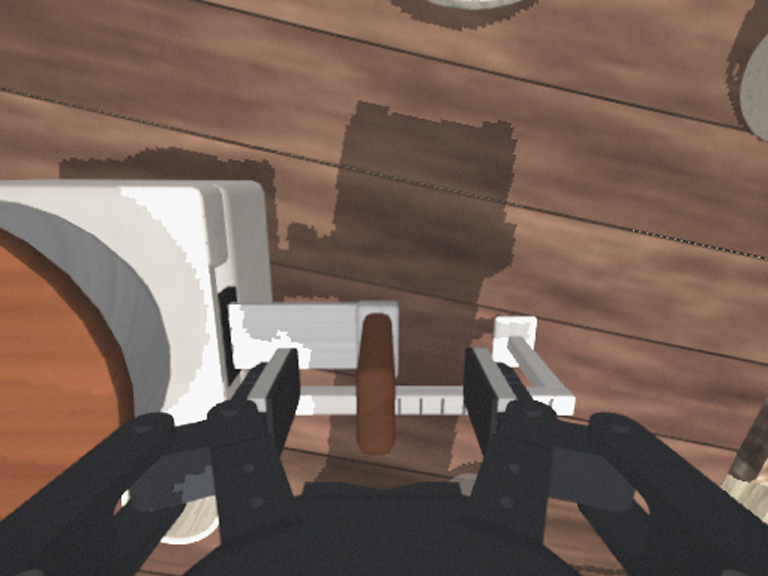

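Call:
drive_tool(commands=[{"linear": [-0.001, -0.0015, 0.004], "dr": [0, 0, 0], "jaw": 0.3}, {"linear": [0, 0, 0], "dr": [0, 0, 0], "jaw": 1}, {"linear": [0, 0, 0], "dr": [0, 0, 0], "jaw": 1}, {"linear": [0, 0, 0], "dr": [0, 0, 0], "jaw": 1}, {"linear": [0, 0, 0], "dr": [0, 0, 0], "jaw": 1}, {"linear": [0, 0, 0], "dr": [0, 0, 0], "jaw": 1}, {"linear": [0, 0, 0], "dr": [0, 0, 0], "jaw": 1}], force=60)

```text
clock: 12.78
tcp_pos: [0.5858, -0.1409, 0.1037]
orientation: [3.124, 0.329, 0.004]
contact_force: [-0.1, 0.3, 0.5]
grip_width: 0.0114
```

Run:
```python
from h import *
p=monitor.get_obs()['tcp_pos']; to(p+.058*np.array([np.sin(.208),-np.cos(.208),0]))
im=snap('wrist','w17'); cv2.imwrite('pics/w17.png',cv2.resize(im[:,:,::-1],None,fx=1.5,fy=1.5,interpolation=2))
```

```text
clk 12.775 tcp [ 0.5858 -0.1409  0.1037] F [-0.1  0.3  0.5] w 0.0114 q [ 0.4   0.53 -0.36  1.82  0.24  0.83 -1.44]
d [-0.1 58.   0.1] n 0.9279999999999998 rot [ 0.1 -0.1  0.1]
```

View pics/w17.png

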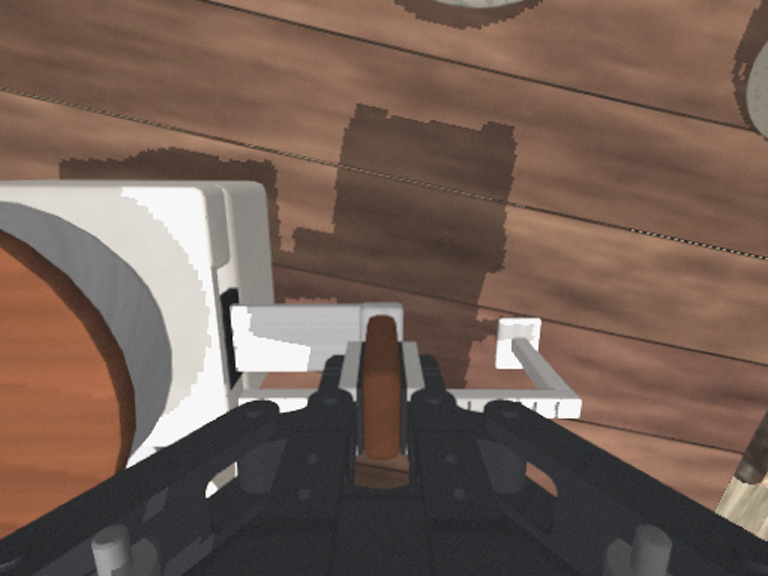

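Call:
drive_tool(commands=[{"linear": [0, 0.007, 0], "dr": [0, 0, 0], "jaw": 1}, {"linear": [0, 0.01, 0], "dr": [0, 0, 0], "jaw": 1}, {"linear": [0, 0.01, 0], "dr": [0, 0, 0], "jaw": 1}, {"linear": [0, 0.01, 0], "dr": [0, 0, 0], "jaw": 1}, {"linear": [0, 0.008, 0], "dr": [0, 0, 0], "jaw": 1}, {"linear": [0, 0.003, 0], "dr": [0, 0, 0], "jaw": 1}, {"linear": [0, 0, 0], "dr": [0, 0, 0], "jaw": 1}])

```text
clock: 13.7
tcp_pos: [0.5939, -0.1792, 0.1037]
orientation: [-3.112, -0.337, 0.005]
contact_force: [-3.8, 6.4, 1.0]
grip_width: 0.0116
```

Run:
```python
from h import *
p=np.array([.5858,-.1409,.1037]); to(p+.058*np.array([np.sin(.208),-np.cos(.208),0]))
im=snap('wrist','w18'); cv2.imwrite('pics/w18.png',cv2.resize(im[:,:,::-1],None,fx=1.5,fy=1.5,interpolation=2))
im=snap('top','t18'); cv2.imwrite('pics/t18.png',cv2.resize(im[120:235,255:390,::-1],None,fx=5,fy=5,interpolation=2))
im=snap('side','s18'); cv2.imwrite('pics/s18.png',cv2.resize(im[130:230,180:310,::-1],None,fx=6,fy=6,interpolation=2))
```

```text
clk 13.7 tcp [ 0.5939 -0.1792  0.1037] F [-3.8  6.4  1. ] w 0.0116 q [ 0.46  0.56 -0.36  1.77  0.23  0.86 -1.35]
d [-0.2 18.8 -0.2] n 0.30107562540503785 rot [-0.7  0.1  0.5]
```

View pics/w18.png

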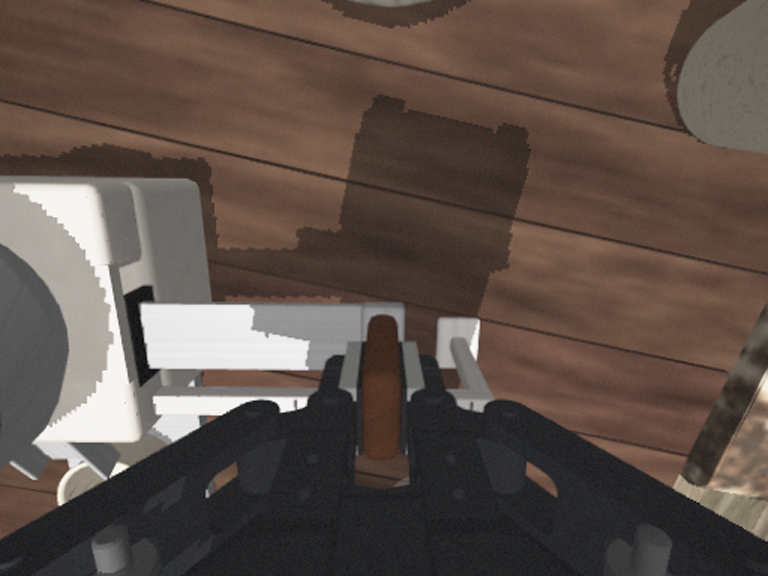

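View pics/t18.png

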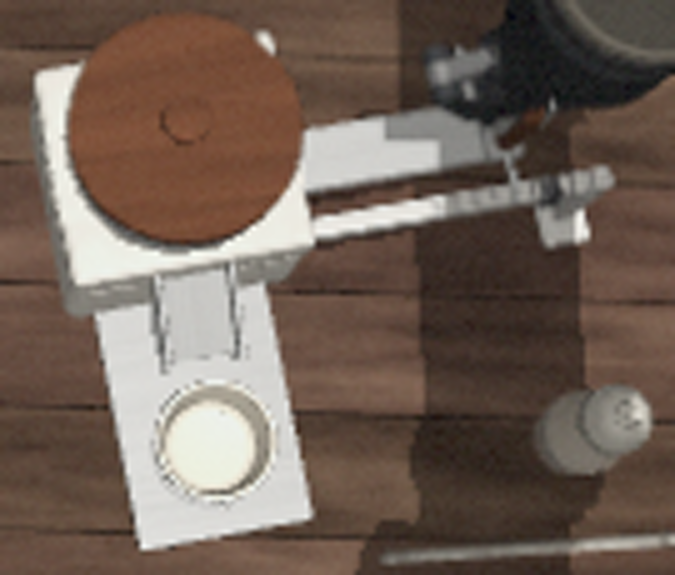

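View pics/s18.png

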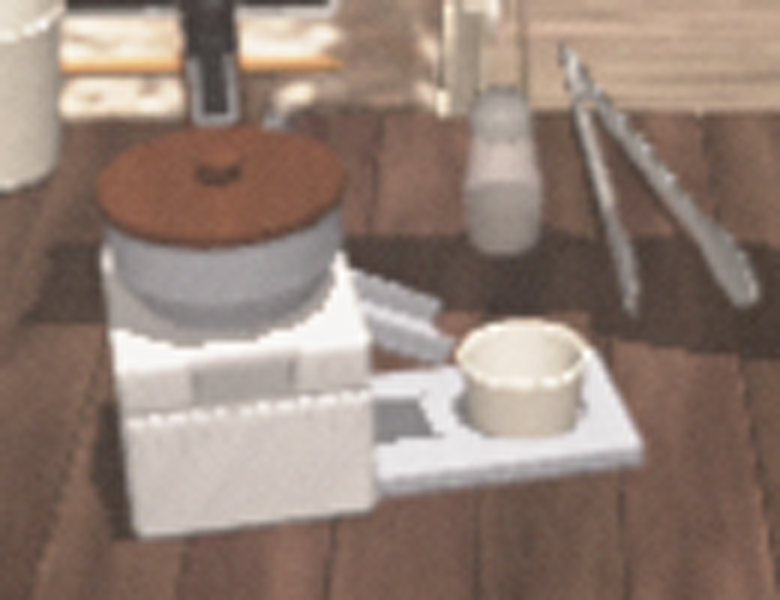

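Run:
```python
import cv2
a=cv2.imread('pics/t18.png') 
cv2.imwrite('pics/t18c.png',cv2.resize(a[140:240,480:640],None,fx=5,fy=5,interpolation=2))
```

```text
(no output)
```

View pics/t18c.png

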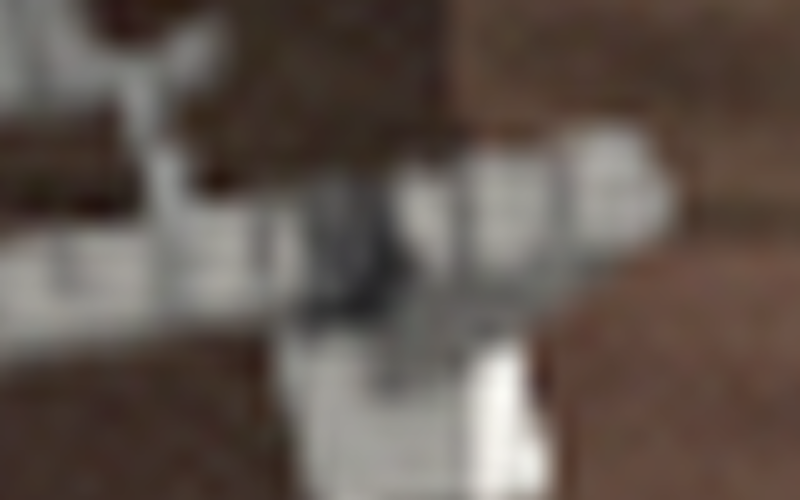

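Call:
drive_tool(commands=[{"linear": [0, 0.008, 0], "dr": [0, 0, 0.5], "jaw": 1}, {"linear": [0, 0.007, 0], "dr": [0, 0, 0], "jaw": 1}, {"linear": [0, 0.003, 0], "dr": [0, 0, 0], "jaw": 1}, {"linear": [0, 0.002, 0], "dr": [0, 0, 0], "jaw": 1}, {"linear": [0, 0, 0], "dr": [0, 0, 0], "jaw": 1}])

```text
clock: 14.48
tcp_pos: [0.5962, -0.1905, 0.1036]
orientation: [-3.104, -0.339, 0.013]
contact_force: [-4.2, 6.6, 1.7]
grip_width: 0.0111
```

Run:
```python
from h import *
p=np.array([.5858,-.1409,.1037]); to(p+.058*np.array([np.sin(.208),-np.cos(.208),0]))
im=snap('top','t19'); cv2.imwrite('pics/t19.png',cv2.resize(im[145:172,345:385,::-1],None,fx=19,fy=19,interpolation=2))
```

```text
clk 14.475 tcp [ 0.5962 -0.1905  0.1036] F [-4.2  6.6  1.7] w 0.0111 q [ 0.48  0.57 -0.36  1.75  0.23  0.88 -1.33]
d [ 0.   7.3 -0.2] n 0.11658007489630794 rot [-1.1  0.4  0.5]
```

View pics/t19.png

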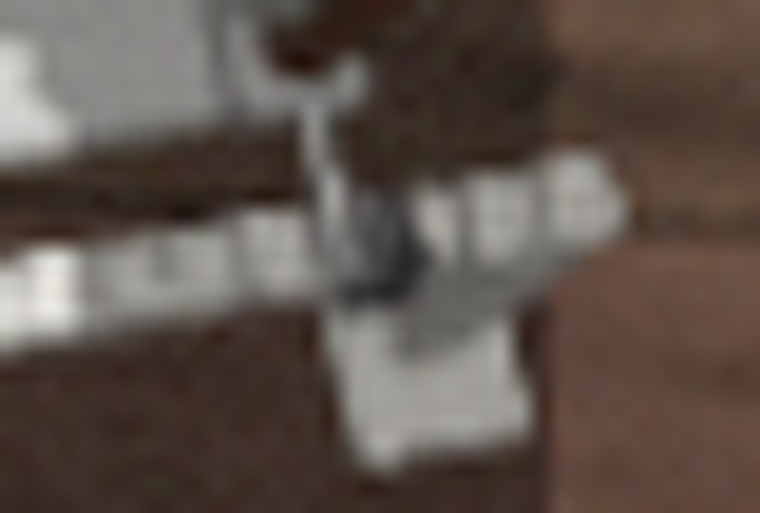

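Call:
drive_tool(commands=[{"linear": [0, 0.005, 0], "dr": [-0.5, 0.2, 0.3], "jaw": 1}, {"linear": [0, 0.004, 0], "dr": [-0.5, 0.2, 0.2], "jaw": 1}, {"linear": [0, 0.001, 0], "dr": [0, 0, 0], "jaw": 1}, {"linear": [0, 0.0005, 0], "dr": [0, 0, 0], "jaw": 1}])

```text
clock: 15.02
tcp_pos: [0.5966, -0.1923, 0.1036]
orientation: [-3.112, -0.337, 0.006]
contact_force: [-4.2, 8.0, 2.4]
grip_width: 0.011
```

Run:
```python
from h import *
p=np.array([.5858,-.1409,.1037]); to(p+.058*np.array([np.sin(.208),-np.cos(.208),0]))
im=snap('top','t20'); cv2.imwrite('pics/t20.png',cv2.resize(im[145:172,345:385,::-1],None,fx=19,fy=19,interpolation=2))
```

```text
clk 15.025 tcp [ 0.5966 -0.1923  0.1036] F [-4.2  8.   2.4] w 0.011 q [ 0.48  0.57 -0.35  1.76  0.23  0.87 -1.33]
d [-0.   5.5 -0.2] n 0.08733188306554386 rot [-0.7  0.2  0.4]
```

View pics/t20.png

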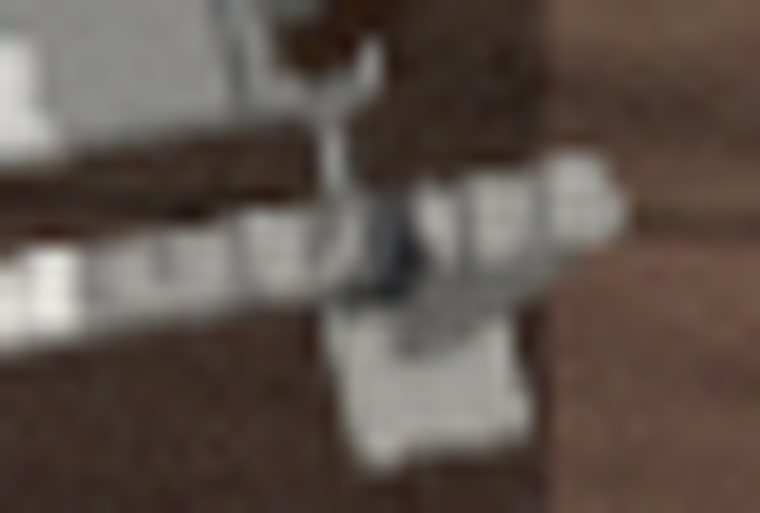

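Call:
drive_tool(commands=[{"linear": [0, 0.006, 0], "dr": [-0.4, 0, 0.2], "jaw": 1}, {"linear": [0, 0.004, 0], "dr": [0, 0, 0], "jaw": 1}])

```text
clock: 15.32
tcp_pos: [0.5976, -0.1973, 0.1036]
orientation: [-3.114, -0.337, 0.01]
contact_force: [-5.1, 7.7, 3.2]
grip_width: 0.0114
```

Run:
```python
from h import *
p=np.array([.5858,-.1409,.1037]); t=p+.058*np.array([np.sin(.208),-np.cos(.208),0]);to(t); viewer.grab_frame('top');to(t)
```

```text
clk 15.325 tcp [ 0.5976 -0.1973  0.1036] F [-5.1  7.7  3.2] w 0.0114 q [ 0.48  0.57 -0.35  1.75  0.24  0.87 -1.33]
d [ 0.1  0.4 -0.1] n 0.006065364361778358 rot [-0.6  0.3  0.4]
clk 15.375 tcp [ 0.5977 -0.1977  0.1036] F [-4.   7.6  3.1] w 0.0115 q [ 0.48  0.57 -0.35  1.75  0.24  0.87 -1.33]
d [ 0.1 -0.1 -0.1] n 0.0021396661815768635 rot [-0.6  0.3  0.4]
```

Run:
```python
from h import *
p=np.array([.5858,-.1409,.1037]); t=p+.058*np.array([np.sin(.208),-np.cos(.208),0])
im=snap('top','t21'); cv2.imwrite('pics/t21.png',cv2.resize(im[145:172,345:385,::-1],None,fx=19,fy=19,interpolation=2))
for i in range(5): viewer.grab_frame('wrist')
to(t)
im=snap('wrist','w21')
```

```text
clk 15.675 tcp [ 0.5976 -0.1973  0.1036] F [-4.2  7.1  3.1] w 0.0112 q [ 0.48  0.57 -0.35  1.75  0.24  0.87 -1.33]
d [ 0.1  0.3 -0.1] n 0.0056105378921909674 rot [-0.6  0.3  0.4]
```

View pics/t21.png

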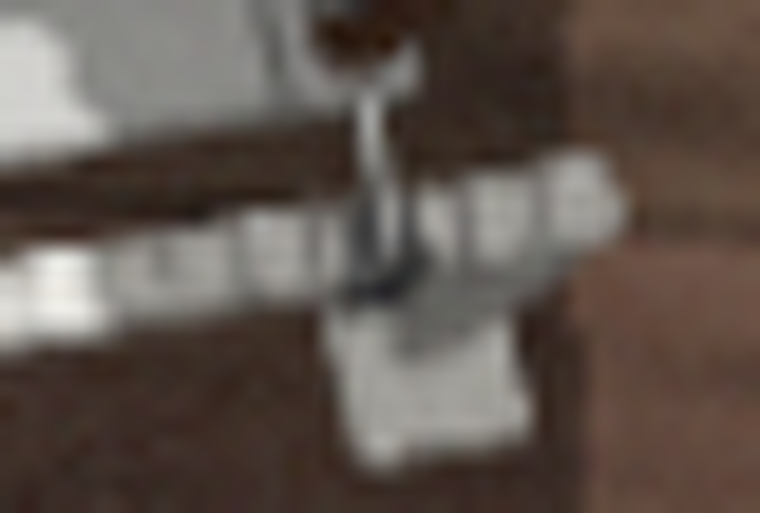

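View pics/w21.png

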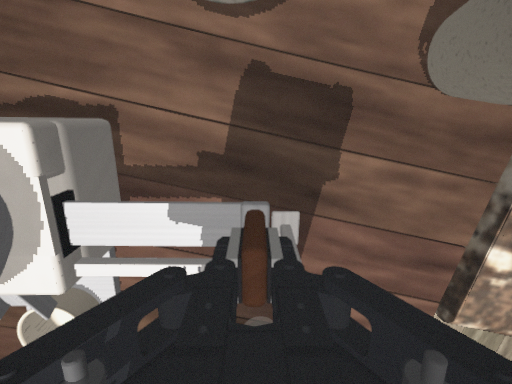

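Run:
```python
from h import *
p=np.array([.5858,-.1409,.1037]); t=p+.058*np.array([np.sin(.208),-np.cos(.208),0])
for i in range(6):
    im=snap('top','t22')
to(t); print(monitor.get_obs()['qvel'].round(4))
cv2.imwrite('pics/t22.png',cv2.resize(im[120:235,255:390,::-1],None,fx=5,fy=5,interpolation=2))
```

```text
clk 16.025 tcp [ 0.5976 -0.1974  0.1036] F [-4.5  7.2  2.8] w 0.0113 q [ 0.48  0.57 -0.35  1.75  0.24  0.87 -1.33]
d [ 0.1  0.3 -0.1] n 0.005200005832657432 rot [-0.6  0.3  0.4]
[ 0.0002  0.0006 -0.0002 -0.0015 -0.0008 -0.0006 -0.0001]
```

View pics/t22.png

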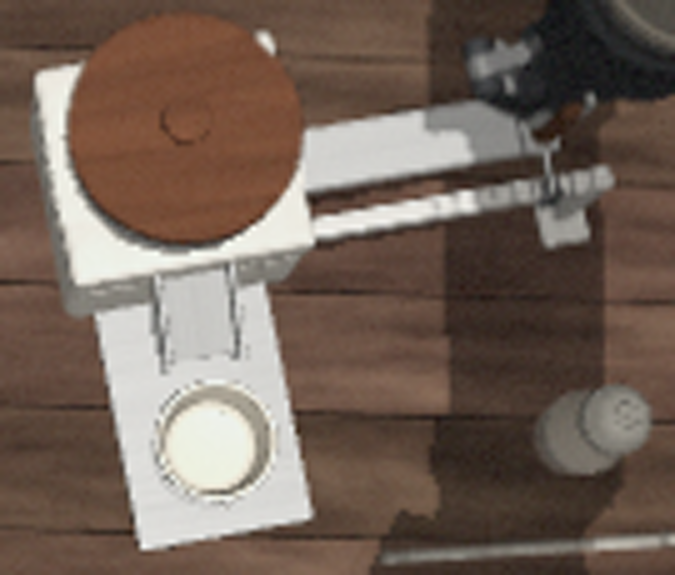

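The pointer (550,160–190) sits on the dark clip at about (550,188). The ramekin is in the pocket at about (215,440), the mill has not moved, and the arm is steady. Handing in.

```bash
python3 -c "
from h import *
print(job.hand_in())"
```

```text
the job is handed in; nothing more can be done
None
```

The ramekin is in the pocket, rim up and let go. The shutter is held open with the pointer at the mark, and I handed the job in at about 16 s on the clock. The hand-in gives no verdict, so the points below are my own checks.

- **Ramekin:** I set the upright cream one down in the pocket until I felt the floor. The tool height then put its underside at 3 mm, as expected. After letting go, its rim centre measured about 1.7 mm from my estimate of the pocket's centre, and it looked level in the side view.
- **Shutter:** I gripped the handle with 60 N and pulled it out about 57.7 mm by the tool position. My estimate for the mark was about 58 mm. In the top view the pointer overlaps the clip, about 1 mm either way. It held still for over 0.6 s, with about 8 N on the wrist, before hand-in.
- **Other objects:** The salt mill had not moved in the last picture. I never touched the garlic or the upside-down ramekin, but I took no final picture of them.

- **Disagreements:** The cameras differed by 2–5 mm on some positions, so I averaged them. Some closing pictures suggested the ramekin had slipped a few millimetres in the grip. Pictures before and after the lift were identical, so I put that down to camera error.
- **Short pulls:** The spring made the first pulls fall short. I made these up before hand-in.

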